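# Level the carat-balance plate with spirit level and levelling foot

### The job

Level the aluminium plate that the carat balance will stand on: set the spirit level flat inside the scribed outline, lengthways along the plate, press it down so that it sits home, then let go of it and turn the knob of the levelling foot until the bubble rests between the two black lines. Then press the level firmly down onto the plate again (about 10 N) and finish like that, still pressing it with the bubble between the lines, so that I can run up the lock nut. Leave the balance, the refractometer and the gem jar alone.

Things in the scene. Friction and masses are not known exactly. Their poses are not given: they have to be found in the camera images.
- stand: The fixed feet of the levelling plate, bolted to the bench. Origin on the bench, under the middle of the line through the two fixed feet; its x axis runs along the plate from the fixed feet to the levelling foot, z up. The levelling foot's screw is upright at x = 225 mm, y = 0. The bench is level.
- plate: Aluminium plate 280 x 170 x 12 mm on the stand's feet. Origin on its underside, 30 mm above the bench, on the fixed-foot line about which it tilts; x towards the levelling foot, z up. It spans x -25 to 255 mm, y -85 to 85 mm; top face at z = 12 mm. At the start the levelling foot is wound in: the knob end stands 2 to 5 mm low (0.5 to 1.3 degrees).
- outline (a point): Centre of the scribed black outline (170 mm along the plate's x, 46 mm across) on the plate's top face, 75 mm from the fixed-foot line and 150 mm from the knob's axis: the place for the spirit level, either way round.
- knob: The same knob; origin on its axis at its underside, z up, x towards the white dot. Right-hand thread, 8 mm a turn: clockwise from above raises the knob end of the plate (1.27 mm per rad, i.e. 5.7 mrad of tilt, which moves the bubble 4.5 mm towards the knob); anticlockwise lowers it. Stiff (0.06 N m), stays where it is left; free to turn well past level both ways.
- knob_grip (a point): On the upright axis of the levelling foot's black fluted knob (39 to 41 mm diameter, 22 mm high, white dot on top), at half its height, 75 mm above the bench. Top at 86 mm; under it a brass lock nut (22 mm wide), then the plate's top 22 to 27 mm below the knob's underside. The knob stays at this height as it turns, while the plate climbs the screw.
- level: Spirit level: dark steel bar 150 mm long (its x), 26 mm wide (y), 32 mm high, about 0.22 kg, upright on the bench to the robot's right of the plate. Origin at the centre of its underside, z up. A yellow-green vial 66 mm long lies in the middle of its top between two 6 mm wide rails that stand about 1 mm proud of vial and bubble: press on them, or hold it by its sides and push down.
- bubble_mid (a point): Middle of the pale bubble (16 mm long), 30 mm above the level's underside. It floats along the vial, i.e. the level's own x axis, to the higher end: 0.8 mm per mrad of tilt, at most 22 mm either way, settling in about 1.5 s. Two black lines cross the vial 11 mm either side of its middle; the bubble lies between them while it is less than 2.5 mm from the level's middle (x = 0).
- balance: Bystander: white carat balance 170 x 200 x 60 mm with a round steel pan, to the robot's left of the plate. Origin at the centre of its underside.
- refractometer: Bystander: black gem refractometer 45 x 150 x 57 mm, to the robot's left of the plate. Origin at the underside, under the middle of its housing.
- gem_jar: Bystander: small glass jar with red cap, 42 mm diameter, 45 mm high, to the right beyond the plate. Origin at the centre of its underside.
Mind the look-alikes: they are no part of the job. There is more than one size of the level; the one meant has the size given above.

How it is judged:
By the outcome, as a careful person would: the job done as asked, in the order asked, and still so for the second after the job is handed in, while the arm keeps its last pose, push and grip.
It also fails if it takes over 72 s, if anything falls off the work surface, if the arm or the gripper's body presses on something with over 40 N, if the wrist force passes 120 N, or if a joint passes its speed limit or range.

### The arm

A 6-joint arm with a two-finger parallel gripper is mounted at the origin on the work surface. World frame = base frame: x ahead of the robot, y to its left, z up, the work surface at z = 0. Lengths are in m, angles in rad, forces in N, time in s.
With the tool pointing down it reaches from about 0.4 to 0.925 m from the base axis. Payload 3.4 kg.
Tool frame: the origin (TCP) lies between the finger pads; the fingertips stand manip.tcp_to_tips ahead of it and the grasp point (between the pads) lies 2 mm behind it (manip.tcp_to_tips is the distance from the TCP to the fingertips, in m); y points along the fingers, x is the direction in which the jaws open and shut, and the axes are right-handed (so a half turn about y gives the same grasp; the last joint's range is limited). The gripper opens to 85 mm and grips with 20 to 120 N. Pads are 22 mm wide; open, the fingers measure 114 mm over their backs; the gripper's body (76 mm by 85 mm) begins 54 mm behind the grasp point. The pads swing forward as they close: fully open they stand 13 mm farther back than shut.
Start: joints at [1.262, 0.307, 1.506, -0, 1.328, -0.073], TCP at [0.134, 0.559, 0.248] pointing down, gripper open.
Joint ranges: [-3.12, 3.12], [-1.05, 2.28], [0.14, 2.33], [-1.42, 4.57], [0.1, 2.73], [-2.68, 2.68]. Speed limits (rad/s): [2.57, 2.57, 3.14, 3.14, 3.14, 3.14].

### API

Orientations are given as [roll, pitch, yaw] about the fixed x, y, z axes, in that order (R = Rz(yaw) Ry(pitch) Rx(roll)).
In Python, from plant import manip, snapshot gives the robot as it stands.
- The arm moves only by the tool drive_tool, never from a script. Its argument "deltas" is a list of rows, each an object of numbers: "ax", "ay", "az": the turn, a rotation vector about the tool's x, y, z as a fraction of full scale; "tx", "ty", "tz": the shift along the tool's x, y, z as a fraction of full scale; "fingers": the opening, from 0 (shut) to 1 (fully open). A call has 1 to 20 rows; each row is the pose to reach, as a shift and turn from the pose commanded when the call began, along the tool's axes at that moment, turning the shorter way round; what a row does not reach only later rows make up. Full scale, the value 1, is 80 mm for a shift and pi rad for a turn. A row lasts 1/8 s, in which the tool goes at most 62.5 mm and 10.7 degrees, less where a joint would pass 70% of its speed; a pose out of reach is approached as far as the arm can. A call with a number of a shift or a turn outside -1 to 1 is refused whole. A call with a gripper value outside its range is refused whole. The fingers move at their own pace and stop on an object; "squeeze" is the grip in N (left out, the last holds). Time passes only in rows, so rows that repeat a pose let the fingers close. It gives the time, the measured TCP pose, the force and the opening at its end, in the units of the state.
- manip.state(): the state, without advancing time (a new reading comes with each control period).
- snapshot(name): name is "scene" or "top"; returns a dict with "pixels" (420x560x3 uint8, blue, green, red), "z_map" (420x560 float32, m along the optical axis (not along the pixel's ray), 0 where there is no reading), "mtx" (3x3 intrinsics, pixels), "D" ([k1, k2, p1, p2, k3] as OpenCV has them; the pictures are not rectified), "position" and "orientation" of the camera in the world. Camera axes: x right, y up, looking along -z (the intrinsics and any distortion apply to the point x, -y, -z); pixel columns grow to the right and rows downward; lengths in m; the calibration is good to about 2 mm. A picture is of the moment at which its call begins.
- manip.hand_in(): hands the job in, once; it reports no verdict.
The state is a dict: "clock": time; "q": joint angles; "dq": joint speeds; "joint_torque": joint torques, N m; "ee_pos": TCP position; "ee_rot": TCP orientation; "wrist_force": force on the tool from outside, world axes, zero at the start; "torque": the same for the moment, N m; "width": opening from 0.0 (shut) to 1.0 (fully open).
Only numpy, scipy, OpenCV 4.12 (cv2) and the standard library are available. Lean on these libraries where they do the work, as an engineer would, in place of code of your own. Each camera call takes 0.05 s, during which the arm holds its last target.

## Working session

There is one attempt and no reset: what is moved stays moved. The work goes in short steps, Python scripts to look and compute and a tool call to move; the robot and the scene stay as the last step left them, time stands still between calls to the robot, and variables do not carry over. Pictures are saved under pics/ and viewed, and the job is handed in when it is done.

Besides the shell and the picture viewer there is one more tool, called after ">>>" by a JSON object that holds its "name" and its "arguments", one argument or row to a line. drive_tool: Moves the arm, as the interface text tells. Its arguments: {"type":"object","properties":{"deltas":{"type":"array","items":{"type":"object","properties":{"ax":{"type":"number","minimum":-1,"maximum":1},"ay":{"type":"number","minimum":-1,"maximum":1},"az":{"type":"number","minimum":-1,"maximum":1},"tx":{"type":"number","minimum":-1,"maximum":1},"ty":{"type":"number","minimum":-1,"maximum":1},"tz":{"type":"number","minimum":-1,"maximum":1},"fingers":{"type":"number"}}}},"squeeze":{"type":"number"}},"required":["deltas"]}

```bash
ls; mkdir -p pics
cat > h.py <<'E'
import numpy as np, cv2
from plant import manip, snapshot
from scipy.spatial.transform import Rotation as R
def pose(s):
    o=np.array(s["orientation"],float)
    Rm=o if o.shape==(3,3) else (R.from_quat(o).as_matrix() if o.size==4 else R.from_euler('xyz',o).as_matrix())
    return Rm,np.array(s["position"],float)
def px2w(s,uv,z=None):
    """pixel->world; by depth, or on the plane z"""
    Rm,p=pose(s); uv=np.atleast_2d(np.array(uv,float)); out=[]
    n=cv2.undistortPoints(uv.reshape(-1,1,2),np.array(s["mtx"]),np.array(s["D"])).reshape(-1,2)
    for (u,v),(a,b) in zip(uv,n):
        d=Rm@np.array([a,-b,-1.])
        if z is None: k=s["z_map"][int(round(v)),int(round(u))]
        else: k=(z-p[2])/d[2]
        out.append(p+k*d)
    return np.array(out)
def w2px(s,P):
    Rm,p=pose(s); c=(np.atleast_2d(P)-p)@Rm
    c=c*[1,-1,-1]
    return cv2.projectPoints(c.reshape(-1,1,3),np.zeros(3),np.zeros(3),np.array(s["mtx"]),np.array(s["D"]))[0].reshape(-1,2)
E
python3 - <<'E'
from h import *
print(manip.state(), manip.tcp_to_tips)
for n in ("scene","top"):
    s=snapshot(n); cv2.imwrite(f"pics/{n}0.png",s["pixels"]); print(n,s["position"],s["orientation"],s["mtx"],s["D"])
    np.savez(f"{n}0.npz",**s)
E
```

```text
pics
{'clock': 0.0, 'q': array([ 1.26153717e+00,  3.07566855e-01,  1.50764896e+00, -2.80232452e-05,
        1.32836487e+00, -7.34906165e-02]), 'dq': array([ 2.93308320e-04, -5.92400824e-04, -6.71335048e-04, -2.03616257e-04,
        6.11670477e-05,  1.01412052e-03]), 'joint_torque': array([-2.76935592e-03, -4.57550526e+01, -2.51913750e+01, -3.69198933e-04,
        1.35689156e-02, -9.65588036e-07]), 'ee_pos': array([0.13414756, 0.55847605, 0.24739371]), 'ee_rot': array([-1.57067747,  0.00198466,  1.33503466]), 'wrist_force': array([-0.2567416 , -0.6541061 , -0.02828588]), 'torque': array([ 0.03584127,  0.00180004, -0.03914786]), 'width': 0.9985468238988974} 0.017
scene [0.883884   0.61806993 1.11341466] [0.55644164 0.00589164 2.66346513] [[476.13719866   0.         280.95810601]
 [  0.         476.13719866 212.56024774]
 [  0.           0.           1.        ]] [-0.16357076  0.          0.          0.          0.        ]
top [0.46387856 0.04542098 1.00811421] [ 0.12517777  0.00660414 -1.5563005 ] [[445.70452547   0.         284.90684253]
 [  0.         445.70452547 210.52964164]
 [  0.           0.           1.        ]] [-0.10997704  0.          0.          0.          0.        ]
```

View pics/scene0.png

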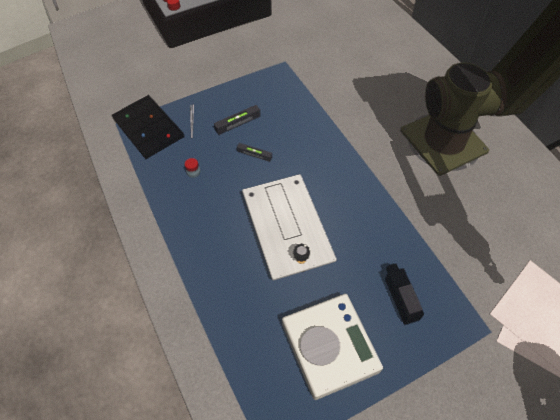

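View pics/top0.png

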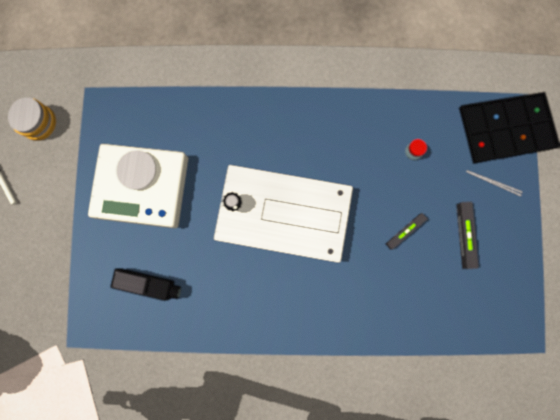

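Two levels are visible in the top view: a small one at (407,231) and a large one at (468,235). I'll enlarge and measure both before choosing.

Run:
```python
from h import *
s=dict(np.load("top0.npz")); im=s["pixels"]
c=cv2.resize(im[180:290,370:510],None,fx=5.5,fy=5,interpolation=cv2.INTER_CUBIC)
c=cv2.resize(im[185:285,370:500],None,fx=6,fy=6,interpolation=cv2.INTER_CUBIC); cv2.imwrite("pics/lv.png",c)
c=cv2.resize(im[150:275,205:365],None,fx=4.8,fy=4.8,interpolation=cv2.INTER_CUBIC); cv2.imwrite("pics/pl.png",c)
# depth-based height of things
Rm,p=pose(s); vv,uu=np.mgrid[0:420,0:560]
n=cv2.undistortPoints(np.stack([uu,vv],-1).reshape(-1,1,2).astype(float),s["mtx"],s["D"]).reshape(420,560,2)
d=np.stack([n[...,0],-n[...,1],-np.ones((420,560))],-1)@Rm.T
W=p+d*s["z_map"][...,None]; np.save("W.npy",W)
for nm,(r0,r1,c0,c1) in dict(small=(205,255,380,432),big=(195,275,450,485)).items():
    w=W[r0:r1,c0:c1].reshape(-1,3); m=(w[:,2]>0.012)&(w[:,2]<.1); q=w[m]
    r=cv2.minAreaRect((q[:,:2]*1000).astype(np.float32)); print(nm,m.sum(),r,np.percentile(q[:,2],[10,50,90,99]))
w=W[150:275,205:365].reshape(-1,3); m=(w[:,2]>0.03)&(w[:,2]<.06);q=w[m]
print(cv2.minAreaRect((q[:,:2]*1000).astype(np.float32)),np.percentile(q[:,2],[5,50,95]))
A=np.c_[q[:,:2],np.ones(len(q))];print(np.linalg.lstsq(A,q[:,2],rcond=None)[0])
m=(w[:,2]>0.075)&(w[:,2]<.1);q=w[m];print(len(q),q.mean(0),cv2.minEnclosingCircle((q[:,:2]*1000).astype(np.float32)))
```

```text
small 422 ((546.8474731445312, -219.36952209472656), (19.63119125366211, 107.7645263671875), 41.44386291503906) [0.01895238 0.02192159 0.02496321 0.02657147]
big 997 ((538.1583251953125, -357.6430969238281), (150.5276641845703, 30.388381958007812), 3.717719316482544) [0.02042718 0.0308163  0.03375206 0.03559288]
((581.4907836914062, 57.35392761230469), (279.209716796875, 170.59068298339844), 80.59684753417969) [0.0372964  0.04070184 0.04398082]
[-0.00215291 -0.01282079  0.04260579]
270 [0.59879445 0.16498088 0.08578782] ((599.5877685546875, 165.477294921875), 20.33469581604004)
```

View pics/lv.png

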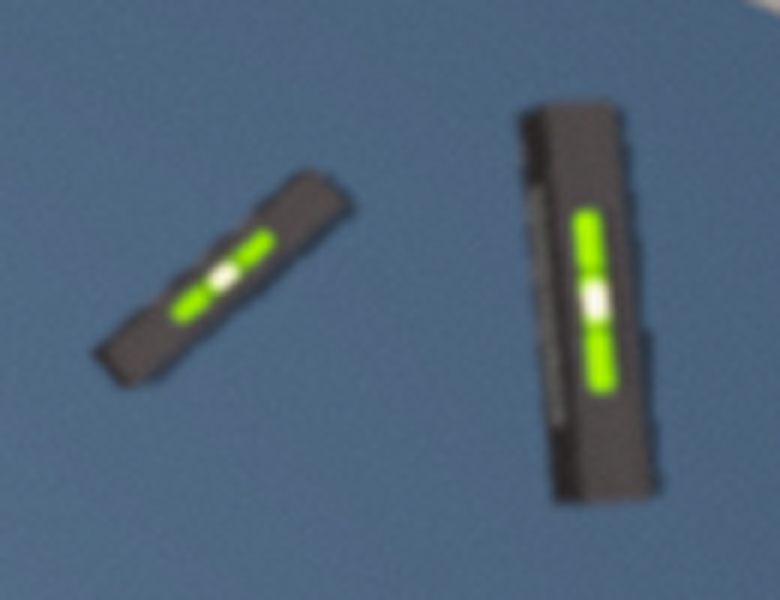

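View pics/pl.png

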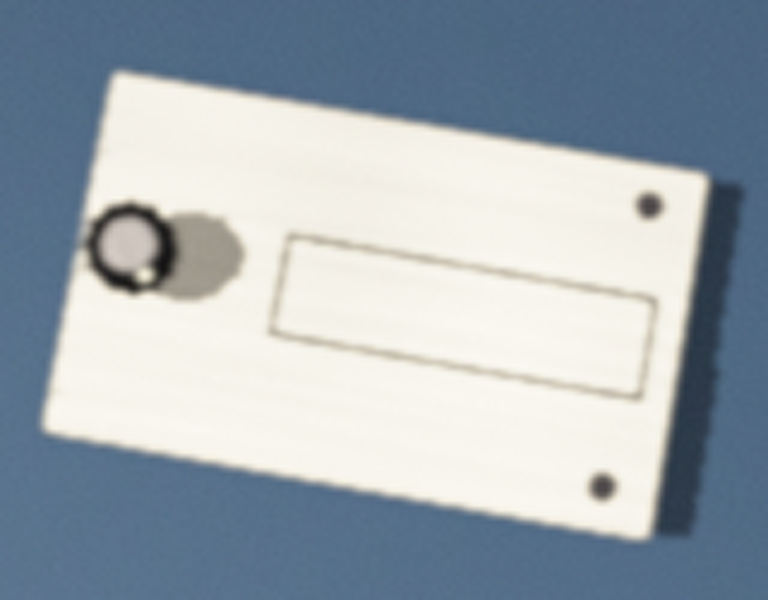

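The large one at (468,235) measures 150 x 30 mm and 32 mm high, so it fits; the small one is 108 x 20 mm. The enlarged crop confirms this. Next I'll get the poses from both cameras.

Run:
```python
from h import *
s=dict(np.load("top0.npz")); sc=dict(np.load("scene0.npz"))
f=lambda P,k,o:(np.array(P,float)+.5)/k-.5+np.array(o)
ol=px2w(s,f([(288,235),(656,298),(641,398),(271,333)],4.8,(205,150)),z=0.0405)
print("outline",ol.round(4),ol.mean(0))
ax=(ol[0]+ol[3]-ol[1]-ol[2])[:2]/2; print(np.linalg.norm(ax),np.linalg.norm((ol[0]-ol[3])),"plate x yaw",np.degrees(np.arctan2(ax[1],ax[0])))
lv=px2w(s,f([(548,104),(617,103),(655,495),(581,500)],6,(370,185)),z=0.032)
print("level",lv.round(4),lv.mean(0)); a=(lv[0]+lv[1]-lv[2]-lv[3])[:2]/2;print(np.linalg.norm(a),np.linalg.norm(lv[0]-lv[1]),np.degrees(np.arctan2(a[1],a[0])))
vi=px2w(s,f([(588,211),(601,390)],6,(370,185)),z=0.031);print("vial",vi,vi.mean(0)); a=vi[0]-vi[1];print(np.degrees(np.arctan2(a[1],a[0])))
kn=px2w(s,f([(130,247)],4.8,(205,150)),z=0.086); print("knob",kn, px2w(s,f([(146,274)],4.8,(205,150)),z=0.086))
im=sc["pixels"]
for nm,(r0,r1,c0,c1,k) in dict(slv=(95,170,200,300,7),spl=(170,285,235,345,5)).items():
    cv2.imwrite(f"pics/{nm}.png",cv2.resize(im[r0:r1,c0:c1],None,fx=k,fy=k,interpolation=cv2.INTER_CUBIC))
```

```text
outline [[ 0.6114  0.0986  0.0405]
 [ 0.5847 -0.0699  0.0405]
 [ 0.5389 -0.063   0.0405]
 [ 0.5662  0.1054  0.0405]] [0.57529681 0.01776968 0.0405    ]
0.17056908426436576 0.04571219517098703 plate x yaw 80.87466111558925
level [[ 0.6115 -0.3415  0.032 ]
 [ 0.6123 -0.3684  0.032 ]
 [ 0.4661 -0.3781  0.032 ]
 [ 0.4642 -0.3496  0.032 ]] [ 0.53851407 -0.35941815  0.032     ]
0.14706100370497505 0.026866818338399767 3.4776052869213037
vial [[ 0.57150222 -0.35596419  0.031     ]
 [ 0.50478794 -0.35882088  0.031     ]] [ 0.53814508 -0.35739254  0.031     ]
2.451895208585061
knob [[0.59828808 0.16501774 0.086     ]] [[0.58648971 0.15766312 0.086     ]]
```

View pics/slv.png

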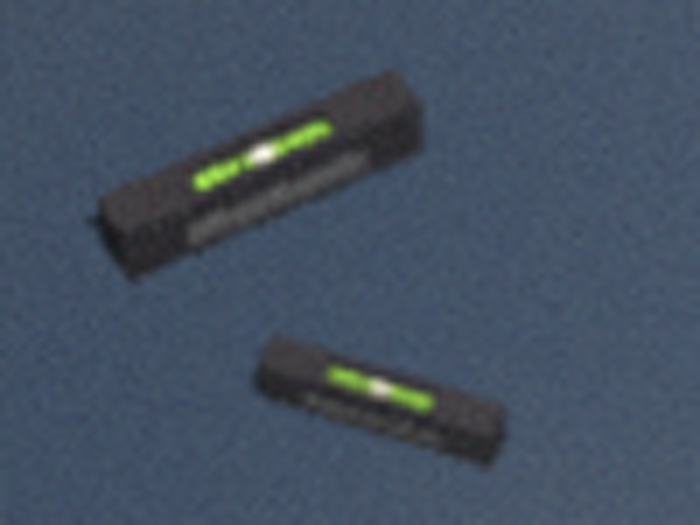

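View pics/spl.png

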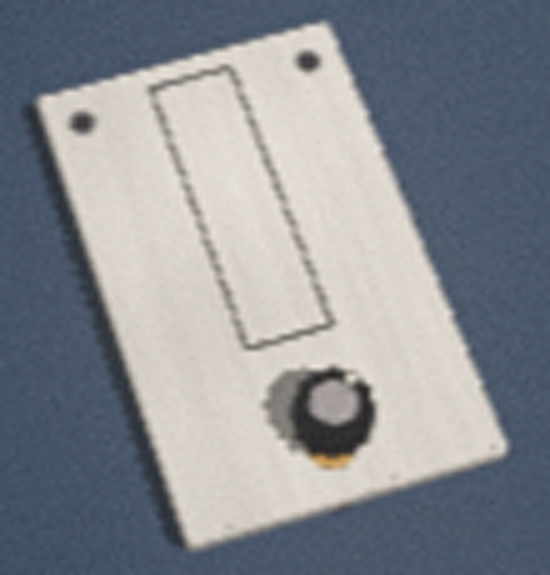

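Run:
```python
from h import *
s=dict(np.load("scene0.npz"))
f=lambda P,k,o:(np.array(P,float)+.5)/k-.5+np.array(o)
ol=px2w(s,f([(332,323),(232,67),(151,90),(248,348)],5,(235,170)),z=0.0405)
print(ol.round(4),ol.mean(0)); a=(ol[0]+ol[3]-ol[1]-ol[2])/2; print(np.degrees(np.arctan2(a[1],a[0])))
vi=px2w(s,f([(203,186),(324,127)],7,(200,95)),z=0.031);a=vi[0]-vi[1];print("vial",vi,vi.mean(0),np.linalg.norm(a),np.degrees(np.arctan2(a[1],a[0])))
lv=px2w(s,f([(101,205),(388,70),(423,106),(130,236)],7,(200,95)),z=0.032);print("lvl",lv,lv.mean(0));a=(lv[0]+lv[3]-lv[1]-lv[2])/2;print(np.degrees(np.arctan2(a[1],a[0])))
print("knob",px2w(s,f([(333,401)],5,(235,170)),z=0.086))
# current tool axes
st=manip.state(); print(R.from_euler('xyz',st["ee_rot"]).as_matrix().round(3))
```

```text
[[ 0.5668  0.105   0.0405]
 [ 0.5381 -0.0627  0.0405]
 [ 0.5846 -0.0696  0.0405]
 [ 0.6121  0.098   0.0405]] [0.57540832 0.01767653 0.0405    ]
80.4751916640935
vial [[ 0.57020335 -0.3507797   0.031     ]
 [ 0.50823802 -0.35791009  0.031     ]] [ 0.53922068 -0.35434489  0.031     ] 0.06237423494684507 6.564191576957402
lvl [[ 0.61453581 -0.36085246  0.032     ]
 [ 0.46822544 -0.37548719  0.032     ]
 [ 0.46410956 -0.3479114   0.032     ]
 [ 0.6104074  -0.33803077  0.032     ]] [ 0.53931955 -0.35557045  0.032     ]
4.789182164273674
knob [[0.60064792 0.16508555 0.086     ]]
[[ 0.234 -0.001 -0.972]
 [ 0.972 -0.002  0.234]
 [-0.002 -1.     0.   ]]
```

>>> {"name": "drive_tool", "arguments": {
  "deltas": [
    {"tx": -1, "tz": -1, "ay": 0.06, "fingers": 1},
    {"tx": -1, "tz": -1, "ay": 0.12},
    {"tx": -1, "tz": -1, "ay": 0.18},
    {"tx": -1, "tz": -1, "ay": 0.24},
    {"tx": -1, "tz": -1, "ay": 0.3},
    {"tx": -1, "tz": -1, "ay": 0.36},
    {"tx": -1, "tz": -1, "ay": 0.425},
    {"tx": -1, "tz": -1, "ay": 0.425}
  ]
}}

```text
invalid input at $.deltas[0]: expected keys ax, ay, az, tx, ty, tz, fingers
```

>>> {"name": "drive_tool", "arguments": {
  "deltas": [
    {"tx": -1, "ty": 0, "tz": -1, "ax": 0, "ay": 0.425, "az": 0, "fingers": 1},
    {"tx": -1, "ty": 0, "tz": -1, "ax": 0, "ay": 0.425, "az": 0, "fingers": 1},
    {"tx": -1, "ty": 0, "tz": -1, "ax": 0, "ay": 0.425, "az": 0, "fingers": 1},
    {"tx": -1, "ty": 0, "tz": -1, "ax": 0, "ay": 0.425, "az": 0, "fingers": 1},
    {"tx": -1, "ty": 0, "tz": -1, "ax": 0, "ay": 0.425, "az": 0, "fingers": 1},
    {"tx": -1, "ty": 0, "tz": -1, "ax": 0, "ay": 0.425, "az": 0, "fingers": 1},
    {"tx": -1, "ty": 0, "tz": -1, "ax": 0, "ay": 0.425, "az": 0, "fingers": 1},
    {"tx": -1, "ty": 0, "tz": -1, "ax": 0, "ay": 0.425, "az": 0, "fingers": 1}
  ]
}}

```text
clock: 1.1
ee_pos: [0.1933, 0.4623, 0.2479]
ee_rot: [-1.572, 0.0, 0.001]
wrist_force: [-0.5, -0.5, 0.3]
width: 0.997
```

>>> {"name": "drive_tool", "arguments": {
  "deltas": [
    {"tx": 1, "ty": 0, "tz": -1, "ax": 0, "ay": 0, "az": 0, "fingers": 1},
    {"tx": 1, "ty": 0, "tz": -1, "ax": 0, "ay": 0, "az": 0, "fingers": 1}
  ]
}}

```text
clock: 1.35
ee_pos: [0.2739, 0.3817, 0.2481]
ee_rot: [-1.571, -0.0, 0.005]
wrist_force: [0.0, -0.3, -0.1]
width: 0.998
```

>>> {"name": "drive_tool", "arguments": {
  "deltas": [
    {"tx": 1, "ty": 0, "tz": -1, "ax": 0, "ay": 0, "az": 0, "fingers": 1},
    {"tx": 1, "ty": 0, "tz": -1, "ax": 0, "ay": 0, "az": 0, "fingers": 1}
  ]
}}

```text
clock: 1.6
ee_pos: [0.3546, 0.301, 0.2483]
ee_rot: [-1.571, -0.0, 0.003]
wrist_force: [-0.4, -0.1, 0.1]
width: 0.999
```

>>> {"name": "drive_tool", "arguments": {
  "deltas": [
    {"tx": 1, "ty": 0, "tz": -1, "ax": 0, "ay": 0, "az": 0, "fingers": 1},
    {"tx": 1, "ty": 0, "tz": -1, "ax": 0, "ay": 0, "az": 0, "fingers": 1}
  ]
}}

```text
clock: 1.85
ee_pos: [0.4348, 0.2208, 0.2483]
ee_rot: [-1.571, -0.0, 0.002]
wrist_force: [-0.6, 0.5, 0.5]
width: 1.001
```

>>> {"name": "drive_tool", "arguments": {
  "deltas": [
    {"tx": 0.3, "ty": 0, "tz": -1, "ax": 0, "ay": 0, "az": 0, "fingers": 1},
    {"tx": 0.3, "ty": 0, "tz": -1, "ax": 0, "ay": 0, "az": 0, "fingers": 1}
  ]
}}

```text
clock: 2.1
ee_pos: [0.4582, 0.1395, 0.248]
ee_rot: [-1.572, 0.001, -0.0]
wrist_force: [-0.2, 0.4, 0.0]
width: 1.001
```

>>> {"name": "drive_tool", "arguments": {
  "deltas": [
    {"tx": 0.3, "ty": 0, "tz": -1, "ax": 0, "ay": 0, "az": 0, "fingers": 1},
    {"tx": 0.3, "ty": 0, "tz": -1, "ax": 0, "ay": 0, "az": 0, "fingers": 1}
  ]
}}

```text
clock: 2.35
ee_pos: [0.4821, 0.0598, 0.2482]
ee_rot: [-1.572, -0.0, 0.0]
wrist_force: [-0.5, 0.6, -0.5]
width: 1.002
```

>>> {"name": "drive_tool", "arguments": {
  "deltas": [
    {"tx": 0.3, "ty": 0, "tz": -1, "ax": 0, "ay": 0, "az": 0, "fingers": 1},
    {"tx": 0.3, "ty": 0, "tz": -1, "ax": 0, "ay": 0, "az": 0, "fingers": 1}
  ]
}}

```text
clock: 2.6
ee_pos: [0.5062, -0.0203, 0.2482]
ee_rot: [-1.572, -0.0, 0.001]
wrist_force: [0.6, 0.8, -0.0]
width: 1.003
```

>>> {"name": "drive_tool", "arguments": {
  "deltas": [
    {"tx": 0.3, "ty": 0, "tz": -1, "ax": 0, "ay": 0, "az": 0, "fingers": 1},
    {"tx": 0.3, "ty": 0, "tz": -1, "ax": 0, "ay": 0, "az": 0, "fingers": 1}
  ]
}}

```text
clock: 2.85
ee_pos: [0.5303, -0.1004, 0.2481]
ee_rot: [-1.572, -0.0, 0.0]
wrist_force: [0.3, 0.5, 0.1]
width: 0.994
```

>>> {"name": "drive_tool", "arguments": {
  "deltas": [
    {"tx": 0.05, "ty": 0, "tz": -1, "ax": 0, "ay": 0, "az": 0, "fingers": 1},
    {"tx": 0.05, "ty": 0, "tz": -1, "ax": 0, "ay": 0, "az": 0, "fingers": 1}
  ]
}}

```text
clock: 3.1
ee_pos: [0.5334, -0.18, 0.248]
ee_rot: [-1.571, 0.0, -0.001]
wrist_force: [-0.4, 0.6, -0.6]
width: 0.999
```

>>> {"name": "drive_tool", "arguments": {
  "deltas": [
    {"tx": 0.05, "ty": 0, "tz": -1, "ax": 0, "ay": 0, "az": 0, "fingers": 1},
    {"tx": 0.05, "ty": 0, "tz": -1, "ax": 0, "ay": 0, "az": 0, "fingers": 1}
  ]
}}

```text
clock: 3.35
ee_pos: [0.5374, -0.2596, 0.248]
ee_rot: [-1.571, 0.0, -0.001]
wrist_force: [-0.2, 0.3, 0.2]
width: 0.998
```

>>> {"name": "drive_tool", "arguments": {
  "deltas": [
    {"tx": 0.01, "ty": 1, "tz": -1, "ax": 0, "ay": 0.479, "az": 0, "fingers": 1},
    {"tx": 0.01, "ty": 1, "tz": -1, "ax": 0, "ay": 0.479, "az": 0, "fingers": 1},
    {"tx": 0.01, "ty": 1, "tz": -1, "ax": 0, "ay": 0.479, "az": 0, "fingers": 1},
    {"tx": 0.01, "ty": 1, "tz": -1, "ax": 0, "ay": 0.479, "az": 0, "fingers": 1},
    {"tx": 0.01, "ty": 1, "tz": -1, "ax": 0, "ay": 0.479, "az": 0, "fingers": 1},
    {"tx": 0.01, "ty": 1, "tz": -1, "ax": 0, "ay": 0.479, "az": 0, "fingers": 1},
    {"tx": 0.01, "ty": 1, "tz": -1, "ax": 0, "ay": 0.479, "az": 0, "fingers": 1},
    {"tx": 0.01, "ty": 1, "tz": -1, "ax": 0, "ay": 0.479, "az": 0, "fingers": 1},
    {"tx": 0.01, "ty": 1, "tz": -1, "ax": 0, "ay": 0.479, "az": 0, "fingers": 1},
    {"tx": 0.01, "ty": 1, "tz": -1, "ax": 0, "ay": 0.479, "az": 0, "fingers": 1}
  ]
}}

```text
clock: 4.6
ee_pos: [0.5382, -0.3365, 0.1682]
ee_rot: [-1.571, 0.001, -1.501]
wrist_force: [0.5, -0.4, -0.5]
width: 1.005
```

```bash
cat >> h.py <<'E'
def dl(tgt,yaw_deg=None):
    st=manip.state(); M=R.from_euler('xyz',st["ee_rot"])
    v=M.inv().apply(np.array(tgt)-st["ee_pos"])/0.08; a=None
    if yaw_deg is not None:
        T=R.from_euler('xyz',[-np.pi/2,0,np.radians(yaw_deg)]); a=((M.inv()*T).as_rotvec()/np.pi).round(4)
    print("t",v.round(3),"a",a, "at",st["ee_pos"].round(4),np.degrees(st["ee_rot"]).round(2),"q",st["q"].round(2),"F",st["wrist_force"].round(2),"t",st["clock"])
E
python3 -c "
from h import *
dl([0.539,-0.3565,0.023],-86.2)"
```

```text
t [ 0.251  1.815 -0.007] a [ 0.0001  0.0011 -0.0002] at [ 0.5382 -0.3365  0.1682] [-9.001e+01  4.000e-02 -8.600e+01] q [-0.63  0.45  1.48  0.    1.21  0.88] F [ 0.45 -0.44 -0.51] t 4.6
```

>>> {"name": "drive_tool", "arguments": {
  "deltas": [
    {"tx": 0.25, "ty": 0, "tz": 0, "ax": 0, "ay": 0.001, "az": 0, "fingers": 1},
    {"tx": 0.25, "ty": 1, "tz": 0, "ax": 0, "ay": 0.001, "az": 0, "fingers": 1},
    {"tx": 0.25, "ty": 1, "tz": 0, "ax": 0, "ay": 0.001, "az": 0, "fingers": 1}
  ]
}}

```text
clock: 4.97
ee_pos: [0.5371, -0.357, 0.0848]
ee_rot: [-1.576, 0.004, -1.508]
wrist_force: [-0.6, 0.3, -0.4]
width: 0.997
```

>>> {"name": "drive_tool", "arguments": {
  "deltas": [
    {"tx": 0, "ty": 0.4, "tz": 0, "ax": 0, "ay": 0, "az": 0, "fingers": 1},
    {"tx": 0, "ty": 0.8, "tz": 0, "ax": 0, "ay": 0, "az": 0, "fingers": 1},
    {"tx": 0, "ty": 0.8, "tz": 0, "ax": 0, "ay": 0, "az": 0, "fingers": 1}
  ]
}}

```text
clock: 5.35
ee_pos: [0.5378, -0.3567, 0.0222]
ee_rot: [-1.575, 0.004, -1.508]
wrist_force: [-0.4, -0.5, 0.8]
width: 0.998
```

>>> {"name": "drive_tool", "arguments": {
  "squeeze": 40,
  "deltas": [
    {"tx": 0, "ty": 0, "tz": 0, "ax": 0, "ay": 0, "az": 0, "fingers": 0.5},
    {"tx": 0, "ty": 0, "tz": 0, "ax": 0, "ay": 0, "az": 0, "fingers": 0.4},
    {"tx": 0, "ty": 0, "tz": 0, "ax": 0, "ay": 0, "az": 0, "fingers": 0.1},
    {"tx": 0, "ty": 0, "tz": 0, "ax": 0, "ay": 0, "az": 0, "fingers": 0.1},
    {"tx": 0, "ty": 0, "tz": 0, "ax": 0, "ay": 0, "az": 0, "fingers": 0.1},
    {"tx": 0, "ty": 0, "tz": 0, "ax": 0, "ay": 0, "az": 0, "fingers": 0.1}
  ]
}}

```text
clock: 6.1
ee_pos: [0.5402, -0.3581, 0.0258]
ee_rot: [-1.569, -0.002, -1.508]
wrist_force: [-0.8, -1.4, 6.4]
width: 0.297
```

```bash
python3 -c "
from h import *
dl([0.539,-0.3565,0.023],-86.2)
s=snapshot('top');cv2.imwrite('pics/t1.png',cv2.resize(s['pixels'][160:300,370:540],None,fx=4,fy=4));s=snapshot('scene');cv2.imwrite('pics/s1.png',cv2.resize(s['pixels'][60:200,180:340],None,fx=4,fy=4))"
```

```text
t [-0.021  0.035 -0.014] a [-0.0006 -0.0011  0.0006] at [ 0.5402 -0.3581  0.0258] [-89.89  -0.11 -86.4 ] q [-0.65  0.62  1.59 -0.    0.93  0.86] F [-0.84 -1.39  6.38] t 6.1
```

View pics/s1.png

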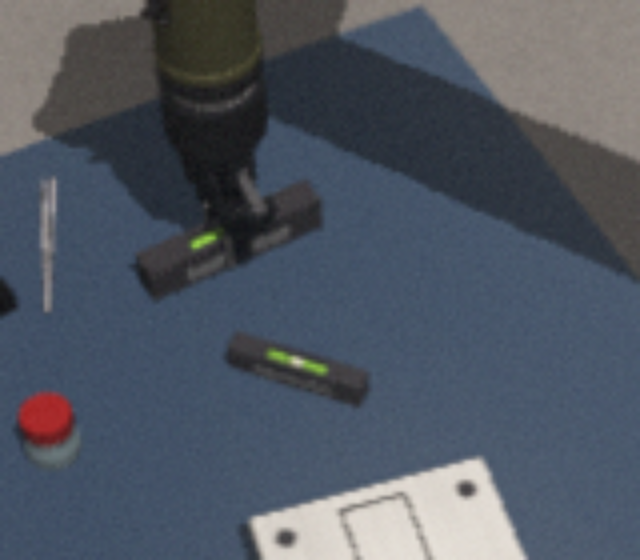

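View pics/t1.png

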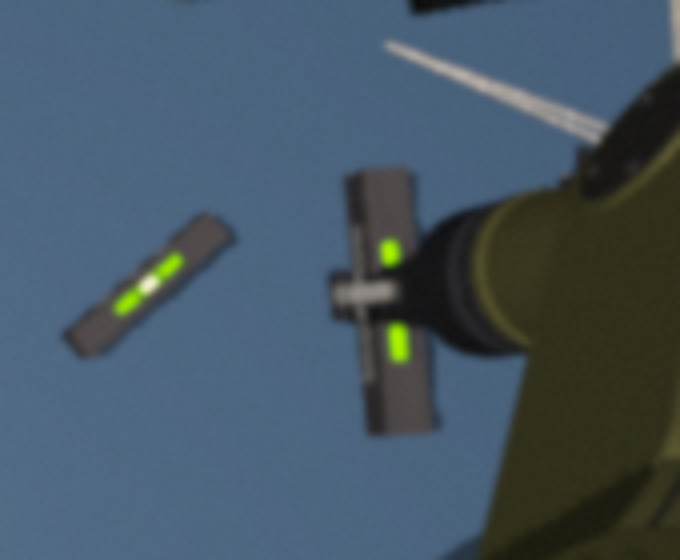

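>>> {"name": "drive_tool", "arguments": {
  "deltas": [
    {"tx": 0, "ty": -0.3, "tz": 0, "ax": 0, "ay": 0, "az": 0, "fingers": 0.1},
    {"tx": 0, "ty": -1, "tz": 0, "ax": 0, "ay": 0, "az": 0, "fingers": 0.1},
    {"tx": 0, "ty": -1, "tz": 0, "ax": 0, "ay": 0, "az": 0, "fingers": 0.1},
    {"tx": -1, "ty": -1, "tz": 0, "ax": 0, "ay": -0.42, "az": 0, "fingers": 0.1},
    {"tx": -1, "ty": -1, "tz": 0, "ax": 0, "ay": -0.42, "az": 0, "fingers": 0.1},
    {"tx": -1, "ty": -1, "tz": 0, "ax": 0, "ay": -0.42, "az": 0, "fingers": 0.1},
    {"tx": -1, "ty": -1, "tz": 0, "ax": 0, "ay": -0.42, "az": 0, "fingers": 0.1},
    {"tx": -1, "ty": -1, "tz": 0, "ax": 0, "ay": -0.42, "az": 0, "fingers": 0.1},
    {"tx": -1, "ty": -1, "tz": 0, "ax": 0, "ay": -0.42, "az": 0, "fingers": 0.1},
    {"tx": -1, "ty": -1, "tz": 0, "ax": 0, "ay": -0.42, "az": 0, "fingers": 0.1},
    {"tx": -1, "ty": -1, "tz": 0, "ax": 0, "ay": -0.42, "az": 0, "fingers": 0.1},
    {"tx": -1, "ty": -1, "tz": 0, "ax": 0, "ay": -0.42, "az": 0, "fingers": 0.1}
  ]
}}

```text
clock: 7.7
ee_pos: [0.5338, -0.2772, 0.1035]
ee_rot: [-1.57, 0.002, -0.192]
wrist_force: [0.3, 0.1, -3.0]
width: 0.294
```

```bash
python3 -c "
from h import *
dl([0.5753,0.0177,0.1],-9.35)"
```

```text
t [-0.193  0.046  3.717] a [-0.0002 -0.009  -0.0005] at [ 0.5338 -0.2772  0.1035] [-89.97   0.09 -10.98] q [-0.55  0.48  1.63  0.    1.03 -0.36] F [ 0.28  0.14 -2.96] t 7.7
```

>>> {"name": "drive_tool", "arguments": {
  "deltas": [
    {"tx": -0.05, "ty": 0, "tz": 0.5, "ax": 0, "ay": -0.009, "az": 0, "fingers": 0.1},
    {"tx": -0.05, "ty": 0, "tz": 1, "ax": 0, "ay": -0.009, "az": 0, "fingers": 0.1}
  ]
}}

```text
clock: 7.95
ee_pos: [0.545, -0.1977, 0.1039]
ee_rot: [-1.57, 0.001, -0.164]
wrist_force: [0.6, 0.6, -2.3]
width: 0.3
```

>>> {"name": "drive_tool", "arguments": {
  "deltas": [
    {"tx": -0.08, "ty": 0, "tz": 0.5, "ax": 0, "ay": 0, "az": 0, "fingers": 0.1},
    {"tx": -0.08, "ty": 0, "tz": 1, "ax": 0, "ay": 0, "az": 0, "fingers": 0.1}
  ]
}}

```text
clock: 8.2
ee_pos: [0.5513, -0.1169, 0.104]
ee_rot: [-1.571, 0.001, -0.163]
wrist_force: [0.0, 0.3, -2.3]
width: 0.294
```

>>> {"name": "drive_tool", "arguments": {
  "deltas": [
    {"tx": -0.08, "ty": 0, "tz": 0.5, "ax": 0, "ay": 0, "az": 0, "fingers": 0.1},
    {"tx": -0.08, "ty": 0, "tz": 1, "ax": 0, "ay": 0, "az": 0, "fingers": 0.1}
  ]
}}

```text
clock: 8.45
ee_pos: [0.5577, -0.0369, 0.1041]
ee_rot: [-1.571, 0.001, -0.163]
wrist_force: [-0.0, -0.1, -2.6]
width: 0.296
```

>>> {"name": "drive_tool", "arguments": {
  "deltas": [
    {"tx": -0.08, "ty": 0, "tz": 0.4, "ax": 0, "ay": 0, "az": 0, "fingers": 0.1},
    {"tx": -0.08, "ty": 0, "tz": 0.7, "ax": 0, "ay": 0, "az": 0, "fingers": 0.1},
    {"tx": -0.08, "ty": 0, "tz": 0.7, "ax": 0, "ay": 0, "az": 0, "fingers": 0.1},
    {"tx": -0.08, "ty": 0, "tz": 0.7, "ax": 0, "ay": 0, "az": 0, "fingers": 0.1}
  ]
}}

```text
clock: 8.95
ee_pos: [0.5609, 0.0177, 0.1042]
ee_rot: [-1.571, 0.0, -0.161]
wrist_force: [0.6, -0.4, -1.6]
width: 0.294
```

```bash
python3 -c "
from h import *
dl([0.5753,0.0177,0.1],-9.35)
s=snapshot('top');cv2.imwrite('pics/t2.png',cv2.resize(s['pixels'][150:290,200:380],None,fx=4,fy=4));s=snapshot('scene');cv2.imwrite('pics/s2.png',cv2.resize(s['pixels'][140:290,210:370],None,fx=4,fy=4))"
```

```text
t [0.178 0.052 0.029] a [ 0.0002  0.0007 -0.0001] at [0.5609 0.0177 0.1042] [-9.003e+01  2.000e-02 -9.220e+00] q [-0.04  0.43  1.72 -0.    0.99  0.12] F [ 0.62 -0.37 -1.64] t 8.95
```

View pics/s2.png

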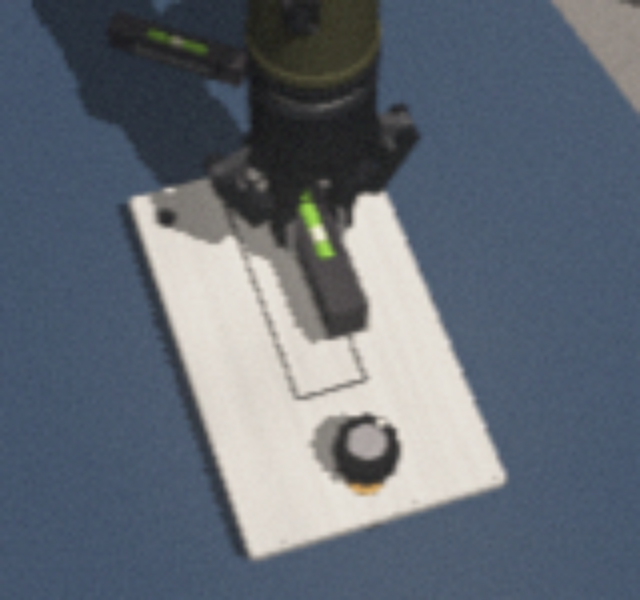

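View pics/t2.png

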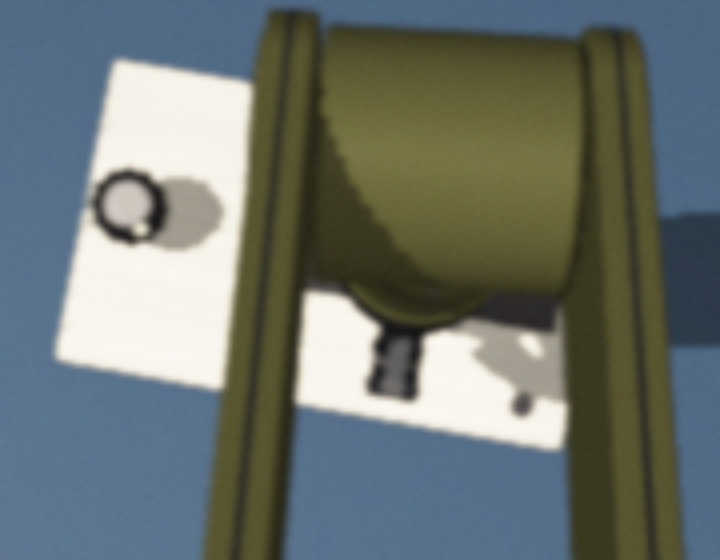

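>>> {"name": "drive_tool", "arguments": {
  "deltas": [
    {"tx": 0.18, "ty": 0, "tz": 0.03, "ax": -0.004, "ay": 0, "az": 0, "fingers": 0.1},
    {"tx": 0.18, "ty": 0.3, "tz": 0.03, "ax": -0.004, "ay": 0, "az": 0, "fingers": 0.1},
    {"tx": 0.18, "ty": 0.41, "tz": 0.03, "ax": -0.004, "ay": 0, "az": 0, "fingers": 0.1},
    {"tx": 0.18, "ty": 0.42, "tz": 0.03, "ax": -0.004, "ay": 0, "az": 0, "fingers": 0.1},
    {"tx": 0.18, "ty": 0.42, "tz": 0.03, "ax": -0.004, "ay": 0, "az": 0, "fingers": 0.1}
  ]
}}

```text
clock: 9.68
ee_pos: [0.5761, 0.018, 0.071]
ee_rot: [-1.583, -0.001, -0.161]
wrist_force: [-0.3, 0.2, -1.7]
width: 0.296
```

>>> {"name": "drive_tool", "arguments": {
  "deltas": [
    {"tx": 0, "ty": 0.02, "tz": 0, "ax": 0, "ay": 0, "az": 0, "fingers": 0.1},
    {"tx": 0, "ty": 0.03, "tz": 0, "ax": 0, "ay": 0, "az": 0, "fingers": 0.1},
    {"tx": 0, "ty": 0.03, "tz": 0, "ax": 0, "ay": 0, "az": 0, "fingers": 0.1}
  ]
}}

```text
clock: 10.05
ee_pos: [0.5756, 0.0181, 0.0685]
ee_rot: [-1.583, -0.0, -0.16]
wrist_force: [0.7, -0.4, -3.1]
width: 0.298
```

>>> {"name": "drive_tool", "arguments": {
  "deltas": [
    {"tx": 0, "ty": 0.02, "tz": 0, "ax": 0, "ay": 0, "az": 0, "fingers": 0.1},
    {"tx": 0, "ty": 0.03, "tz": 0, "ax": 0, "ay": 0, "az": 0, "fingers": 0.1},
    {"tx": 0, "ty": 0.03, "tz": 0, "ax": 0, "ay": 0, "az": 0, "fingers": 0.1}
  ]
}}

```text
clock: 10.42
ee_pos: [0.5758, 0.0181, 0.0668]
ee_rot: [-1.583, -0.001, -0.16]
wrist_force: [-1.4, 1.0, 4.7]
width: 0.297
```

>>> {"name": "drive_tool", "arguments": {
  "deltas": [
    {"tx": 0, "ty": 0.015, "tz": 0, "ax": 0, "ay": 0, "az": 0, "fingers": 0.1},
    {"tx": 0, "ty": 0.015, "tz": 0, "ax": 0, "ay": 0, "az": 0, "fingers": 0.1},
    {"tx": 0, "ty": 0.015, "tz": 0, "ax": 0, "ay": 0, "az": 0, "fingers": 0.1}
  ]
}}

```text
clock: 10.8
ee_pos: [0.5758, 0.0181, 0.0668]
ee_rot: [-1.583, -0.001, -0.16]
wrist_force: [-3.8, 0.4, 13.5]
width: 0.293
```

>>> {"name": "drive_tool", "arguments": {
  "deltas": [
    {"tx": 0, "ty": 0, "tz": 0, "ax": 0, "ay": 0, "az": 0, "fingers": 0.1},
    {"tx": 0, "ty": -0.01, "tz": 0, "ax": 0, "ay": 0, "az": 0, "fingers": 0.5},
    {"tx": 0, "ty": -0.01, "tz": 0, "ax": 0, "ay": 0, "az": 0, "fingers": 0.8},
    {"tx": 0, "ty": -0.01, "tz": 0, "ax": 0, "ay": 0, "az": 0, "fingers": 1},
    {"tx": 0, "ty": -0.01, "tz": 0, "ax": 0, "ay": 0, "az": 0, "fingers": 1},
    {"tx": 0, "ty": -0.5, "tz": 0, "ax": 0, "ay": 0, "az": 0, "fingers": 1},
    {"tx": 0, "ty": -1, "tz": 0, "ax": 0.004, "ay": 0, "az": 0, "fingers": 1},
    {"tx": 0, "ty": -1, "tz": 0, "ax": 0.004, "ay": 0, "az": 0, "fingers": 1}
  ]
}}

```text
clock: 11.8
ee_pos: [0.5784, 0.0189, 0.1479]
ee_rot: [-1.57, -0.007, -0.161]
wrist_force: [0.1, -0.1, -0.2]
width: 0.997
```

```bash
python3 -c "
from h import *
dl([0.5996,0.1653,0.14],-9.35)
s=snapshot('top');cv2.imwrite('pics/t3.png',cv2.resize(s['pixels'][150:290,200:380],None,fx=4,fy=4));s=snapshot('scene');cv2.imwrite('pics/s3.png',cv2.resize(s['pixels'][140:290,210:370],None,fx=4,fy=4))"
```

```text
t [-0.032  0.101  1.849] a [-0.0003  0.0008  0.0023] at [0.5784 0.0189 0.1479] [-89.95  -0.42  -9.2 ] q [-0.04  0.4   1.64  0.    1.1   0.12] F [ 0.1  -0.12 -0.23] t 11.8
```

View pics/s3.png

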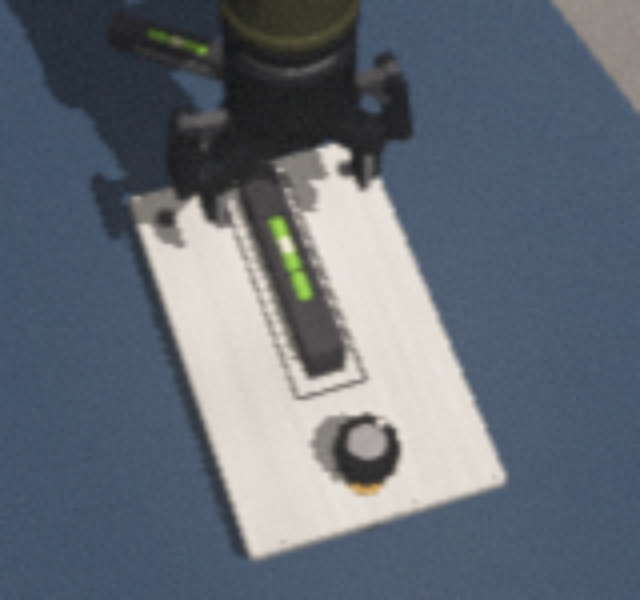

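```bash
cat >> h.py <<'E'
def bub(name,box,k=7,png=None):
    s=snapshot(name); r0,r1,c0,c1=box
    cv2.imwrite(png,cv2.resize(s['pixels'][r0:r1,c0:c1],None,fx=k,fy=k,interpolation=cv2.INTER_CUBIC))
    np.savez('last_'+name+'.npz',**s)
def vial(png_s,zz=0.0715):
    """auto: vial and bubble from scene camera's pixels"""
    s=png_s; im=s['pixels'].astype(int); b,g,r=im[...,0],im[...,1],im[...,2]
    C=np.array([0.5757,0.0181]); a=np.array([np.cos(np.radians(80.65)),np.sin(np.radians(80.65))])
    t=np.arange(-40,40.01,.5)/1000
    P=np.c_[C[0]+t*a[0],C[1]+t*a[1],np.full(len(t),zz)]
    return t,P,w2px(s,P)
E
python3 -c "
from h import *
bub('scene',(185,225,262,302),14,'pics/b1.png')
s=dict(np.load('last_scene.npz'))
t,P,uv=vial(s)
print(uv[[0,80,160]])
for o in (-2,-1,0,1,2):
  print(o,' '.join('%d,%d,%d'%tuple(s['pixels'][int(round(v)),int(round(u+o))]) for u,v in uv[::8]))
"
```

```text
[[277.68028079 191.9192901 ]
 [282.37978838 203.95418531]
 [287.23540795 216.39196684]]
-2 76,76,79 74,72,76 60,96,84 69,137,105 68,159,118 70,140,108 66,101,86 129,157,157 87,92,98 95,142,128 73,108,98 69,157,118 78,141,112 62,102,83 70,101,91 72,159,119 76,141,111 79,149,119 77,116,101 74,90,83 80,77,82
-1 75,72,78 70,71,74 61,126,99 73,188,137 84,209,155 79,194,144 109,177,156 196,220,227 148,166,171 121,200,172 74,170,130 80,203,149 78,191,142 76,172,130 72,169,127 81,203,150 80,193,142 79,198,144 75,167,129 81,95,90 78,77,82
0 77,71,78 72,73,73 69,153,115 84,213,155 78,210,153 92,210,161 183,228,220 221,239,240 214,231,234 119,218,180 84,210,156 87,216,159 85,213,159 83,205,152 82,208,154 87,214,159 85,215,157 84,213,158 79,176,134 79,86,83 83,81,86
1 75,72,76 58,68,63 69,126,102 79,181,138 74,173,126 92,188,148 199,235,230 177,197,201 215,235,237 94,188,149 83,208,156 81,185,139 80,203,151 82,182,138 88,214,158 80,179,136 84,206,152 83,184,139 66,131,105 80,80,80 79,77,80
2 74,71,76 61,64,66 65,74,73 65,105,87 60,94,80 70,110,96 133,170,165 96,108,109 149,178,175 65,106,88 72,150,115 73,108,92 67,141,104 67,109,89 78,153,118 72,107,91 76,150,114 63,100,84 72,90,86 76,74,79 76,75,78
```

View pics/b1.png

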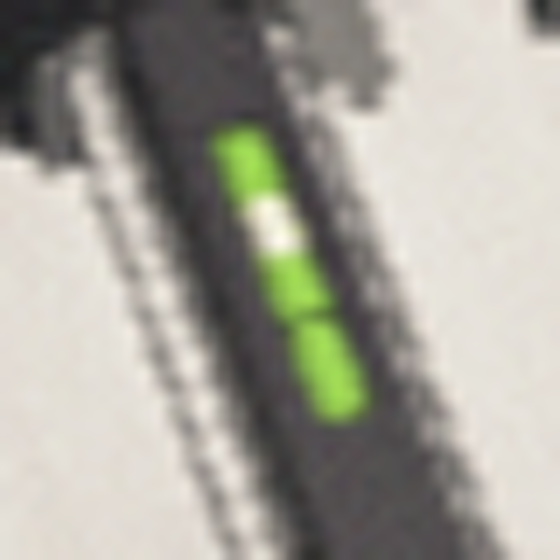

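>>> {"name": "drive_tool", "arguments": {
  "deltas": [
    {"tx": 0, "ty": 0, "tz": 0.95, "ax": 0, "ay": -0.44, "az": 0.002, "fingers": 1},
    {"tx": 0, "ty": 0, "tz": 0.95, "ax": 0, "ay": -0.44, "az": 0.002, "fingers": 1},
    {"tx": 0, "ty": 0, "tz": 0.95, "ax": 0, "ay": -0.44, "az": 0.002, "fingers": 1},
    {"tx": 0, "ty": 0, "tz": 0.95, "ax": 0, "ay": -0.44, "az": 0.002, "fingers": 1},
    {"tx": 0, "ty": 0, "tz": 0.95, "ax": 0, "ay": -0.44, "az": 0.002, "fingers": 1},
    {"tx": 0, "ty": 0, "tz": 0.95, "ax": 0, "ay": -0.44, "az": 0.002, "fingers": 1},
    {"tx": 0, "ty": 0, "tz": 0.95, "ax": 0, "ay": -0.44, "az": 0.002, "fingers": 1},
    {"tx": 0, "ty": 0, "tz": 0.95, "ax": 0, "ay": -0.44, "az": 0.002, "fingers": 1},
    {"tx": 0, "ty": 0, "tz": 0.95, "ax": 0, "ay": -0.44, "az": 0.002, "fingers": 1}
  ]
}}

```text
clock: 13.08
ee_pos: [0.5868, 0.094, 0.1429]
ee_rot: [-1.564, 0.006, 1.221]
wrist_force: [-0.1, 0.6, -0.4]
width: 0.997
```

```bash
python3 -c "
from h import *
dl([0.5996,0.1653,0.14],70)"
```

```text
t [0.892 0.032 0.155] a [-0.0022 -0.0002 -0.0019] at [0.5868 0.094  0.1429] [-89.61   0.34  69.97] q [ 0.09  0.43  1.6  -0.    1.12 -1.13] F [-0.14  0.57 -0.37] t 13.075
```

>>> {"name": "drive_tool", "arguments": {
  "deltas": [
    {"tx": 0.6, "ty": 0, "tz": 0.155, "ax": -0.002, "ay": 0, "az": -0.002, "fingers": 1},
    {"tx": 0.89, "ty": 0.03, "tz": 0.155, "ax": -0.002, "ay": 0, "az": -0.002, "fingers": 1},
    {"tx": 0.89, "ty": 0.03, "tz": 0.155, "ax": -0.002, "ay": 0, "az": -0.002, "fingers": 1},
    {"tx": 0.89, "ty": 0.03, "tz": 0.155, "ax": -0.002, "ay": 0, "az": -0.002, "fingers": 1}
  ]
}}

```text
clock: 13.58
ee_pos: [0.6002, 0.1646, 0.1414]
ee_rot: [-1.572, -0.0, 1.222]
wrist_force: [-0.4, 0.4, 0.7]
width: 1.004
```

```bash
python3 -c "
from h import *
dl([0.5996,0.1653,0.075],70)"
```

```text
t [0.006 0.83  0.011] a [0.0005 0.0001 0.0001] at [0.6002 0.1646 0.1414] [-9.010e+01 -1.000e-02  7.002e+01] q [ 0.2   0.46  1.54 -0.    1.13 -1.02] F [-0.38  0.36  0.7 ] t 13.575
```

>>> {"name": "drive_tool", "arguments": {
  "deltas": [
    {"tx": 0, "ty": 0.5, "tz": 0.01, "ax": 0, "ay": 0, "az": 0, "fingers": 1},
    {"tx": 0, "ty": 0.83, "tz": 0.01, "ax": 0, "ay": 0, "az": 0, "fingers": 1},
    {"tx": 0, "ty": 0.83, "tz": 0.01, "ax": 0, "ay": 0, "az": 0, "fingers": 1},
    {"tx": 0, "ty": 0.83, "tz": 0.01, "ax": 0, "ay": 0, "az": 0, "fingers": 1}
  ]
}}

```text
clock: 14.08
ee_pos: [0.6007, 0.1649, 0.0765]
ee_rot: [-1.574, -0.002, 1.221]
wrist_force: [1.0, -0.7, 1.1]
width: 0.998
```

>>> {"name": "drive_tool", "arguments": {
  "squeeze": 40,
  "deltas": [
    {"tx": 0, "ty": 0, "tz": 0, "ax": 0, "ay": 0, "az": 0, "fingers": 0.6},
    {"tx": 0, "ty": 0, "tz": 0, "ax": 0, "ay": 0, "az": 0, "fingers": 0.4},
    {"tx": 0, "ty": 0, "tz": 0, "ax": 0, "ay": 0, "az": 0, "fingers": 0.2},
    {"tx": 0, "ty": 0, "tz": 0, "ax": 0, "ay": 0, "az": 0, "fingers": 0.2},
    {"tx": 0, "ty": 0, "tz": 0, "ax": 0, "ay": 0, "az": 0, "fingers": 0.2}
  ]
}}

```text
clock: 14.7
ee_pos: [0.6004, 0.1654, 0.0767]
ee_rot: [-1.575, -0.002, 1.222]
wrist_force: [-1.4, -1.3, 6.1]
width: 0.442
```

```bash
python3 -c "
from h import *
dl([0.5996,0.1653,0.075],70)"
```

```text
t [-0.005  0.021  0.01 ] a [0.0013 0.0002 0.0006] at [0.6004 0.1654 0.0767] [-90.23  -0.12  70.03] q [ 0.2   0.53  1.61 -0.    0.99 -1.02] F [-1.4  -1.33  6.05] t 14.7
```

>>> {"name": "drive_tool", "arguments": {
  "deltas": [
    {"tx": 0, "ty": 0, "tz": 0, "ax": 0, "ay": 0.05, "az": 0, "fingers": 0.2},
    {"tx": 0, "ty": 0, "tz": 0, "ax": 0, "ay": 0.1, "az": 0, "fingers": 0.2},
    {"tx": 0, "ty": 0, "tz": 0, "ax": 0, "ay": 0.15, "az": 0, "fingers": 0.2},
    {"tx": 0, "ty": 0, "tz": 0, "ax": 0, "ay": 0.2, "az": 0, "fingers": 0.2},
    {"tx": 0, "ty": 0, "tz": 0, "ax": 0, "ay": 0.25, "az": 0, "fingers": 0.2},
    {"tx": 0, "ty": 0, "tz": 0, "ax": 0, "ay": 0.3, "az": 0, "fingers": 0.2}
  ]
}}

```text
clock: 15.45
ee_pos: [0.6005, 0.1654, 0.0767]
ee_rot: [-1.571, -0.004, 0.275]
wrist_force: [-1.5, -1.1, 5.9]
width: 0.445
```

```bash
python3 -c "
from h import *
dl([0.5996,0.1653,0.075],70)
bub('scene',(180,265,255,345),7,'pics/b2.png')"
```

```text
t [-0.011  0.022  0.001] a [ 0.0009 -0.3014  0.0012] at [0.6005 0.1654 0.0767] [-90.04  -0.25  15.74] q [ 0.2   0.53  1.61 -0.    0.99 -0.07] F [-1.55 -1.12  5.94] t 15.45
```

View pics/b2.png

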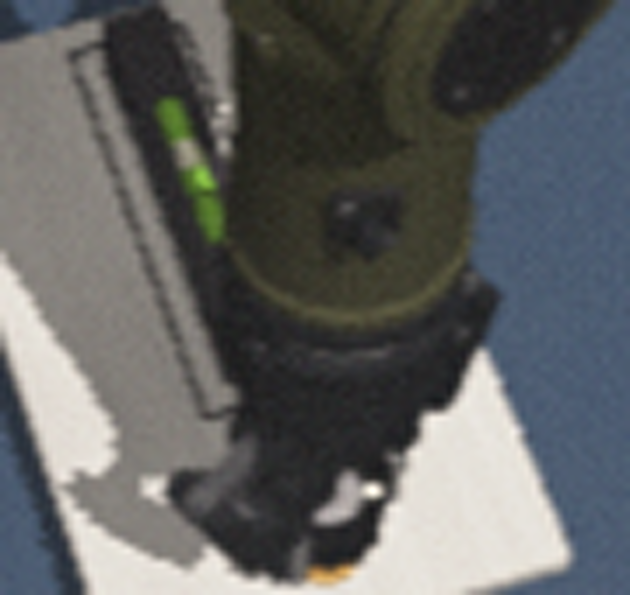

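>>> {"name": "drive_tool", "arguments": {
  "deltas": [
    {"tx": 0, "ty": 0, "tz": 0, "ax": 0, "ay": 0.05, "az": 0, "fingers": 0.2},
    {"tx": 0, "ty": 0, "tz": 0, "ax": 0, "ay": 0.1, "az": 0, "fingers": 0.2},
    {"tx": 0, "ty": 0, "tz": 0, "ax": 0, "ay": 0.15, "az": 0, "fingers": 0.2},
    {"tx": 0, "ty": 0, "tz": 0, "ax": 0, "ay": 0.2, "az": 0, "fingers": 0.2},
    {"tx": 0, "ty": 0, "tz": 0, "ax": 0, "ay": 0.25, "az": 0, "fingers": 0.2},
    {"tx": 0, "ty": 0, "tz": 0, "ax": 0, "ay": 0.3, "az": 0, "fingers": 0.2},
    {"tx": 0, "ty": 0, "tz": 0, "ax": 0, "ay": 0.35, "az": 0, "fingers": 0.2},
    {"tx": 0, "ty": 0, "tz": 0, "ax": 0, "ay": 0.4, "az": 0, "fingers": 0.2},
    {"tx": 0, "ty": 0, "tz": 0, "ax": 0, "ay": 0.45, "az": 0, "fingers": 0.2},
    {"tx": 0, "ty": 0, "tz": 0, "ax": 0, "ay": 0.5, "az": 0, "fingers": 0.2},
    {"tx": 0, "ty": 0, "tz": 0, "ax": 0, "ay": 0.53, "az": 0, "fingers": 0.2},
    {"tx": 0, "ty": 0, "tz": 0, "ax": 0, "ay": 0.53, "az": 0, "fingers": 0.2}
  ]
}}

```text
clock: 17.0
ee_pos: [0.6005, 0.1654, 0.0767]
ee_rot: [-1.566, -0.0, -1.386]
wrist_force: [-0.3, -1.0, 5.7]
width: 0.444
```

>>> {"name": "drive_tool", "arguments": {
  "deltas": [
    {"tx": 0, "ty": 0, "tz": 0, "ax": 0, "ay": 0, "az": 0, "fingers": 0.2},
    {"tx": 0, "ty": 0, "tz": 0, "ax": 0, "ay": 0, "az": 0, "fingers": 0.2},
    {"tx": 0, "ty": 0, "tz": 0, "ax": 0, "ay": 0, "az": 0, "fingers": 0.2},
    {"tx": 0, "ty": 0, "tz": 0, "ax": 0, "ay": 0, "az": 0, "fingers": 0.2},
    {"tx": 0, "ty": 0, "tz": 0, "ax": 0, "ay": 0, "az": 0, "fingers": 0.2},
    {"tx": 0, "ty": 0, "tz": 0, "ax": 0, "ay": 0, "az": 0, "fingers": 0.2},
    {"tx": 0, "ty": 0, "tz": 0, "ax": 0, "ay": 0, "az": 0, "fingers": 0.2},
    {"tx": 0, "ty": 0, "tz": 0, "ax": 0, "ay": 0, "az": 0, "fingers": 0.2},
    {"tx": 0, "ty": 0, "tz": 0, "ax": 0, "ay": 0, "az": 0, "fingers": 0.2},
    {"tx": 0, "ty": 0, "tz": 0, "ax": 0, "ay": 0, "az": 0, "fingers": 0.2},
    {"tx": 0, "ty": 0, "tz": 0, "ax": 0, "ay": 0, "az": 0, "fingers": 0.2},
    {"tx": 0, "ty": 0, "tz": 0, "ax": 0, "ay": 0, "az": 0, "fingers": 0.2}
  ]
}}

```text
clock: 18.5
ee_pos: [0.6006, 0.1654, 0.0767]
ee_rot: [-1.566, -0.0, -1.386]
wrist_force: [-0.6, -1.3, 4.9]
width: 0.44
```

```bash
python3 -c "
from h import *
dl([0.5996,0.1653,0.075],70)
bub('scene',(185,225,262,302),14,'pics/b3.png')
s=dict(np.load('last_scene.npz'))
t,P,uv=vial(s)
for o in (-1,0,1):
  print(o,' '.join('%d:%d,%d'%(1000*tt,*s['pixels'][int(round(v)),int(round(u+o))][:2]) for tt,(u,v) in zip(t[::4],uv[::4])))
"
```

```text
t [-0.001  0.022 -0.012] a [-4.000e-04 -8.299e-01  2.000e-03] at [0.6006 0.1654 0.0767] [-8.973e+01 -1.000e-02 -7.938e+01] q [ 0.2   0.53  1.61 -0.    0.99  1.59] F [-0.59 -1.34  4.94] t 18.5
-1 -40:46,43 -38:40,40 -36:40,40 -34:39,62 -32:42,99 -30:39,108 -28:39,108 -26:44,103 -24:42,117 -22:42,117 -20:39,107 -18:39,107 -16:46,100 -14:39,92 -12:39,92 -10:37,90 -8:47,96 -6:69,132 -4:101,129 -2:101,129 0:96,110 2:117,131 4:117,131 6:71,105 8:71,105 10:34,73 12:43,102 14:43,102 16:47,102 18:45,116 20:45,116 22:44,110 24:44,110 26:47,120 28:43,109 30:43,109 32:41,74 34:42,45 36:39,42 38:44,38 40:44,38
0 -40:39,38 -38:40,45 -36:40,45 -34:42,99 -32:47,118 -30:47,128 -28:47,128 -26:53,130 -24:44,122 -22:44,122 -20:46,123 -18:46,123 -16:49,123 -14:41,94 -12:41,94 -10:46,116 -8:69,132 -6:77,133 -4:127,149 -2:127,149 0:131,150 2:137,157 4:137,157 6:74,127 8:74,127 10:39,92 12:47,121 14:47,121 16:49,124 18:51,126 20:51,126 22:46,123 24:46,123 26:44,100 28:43,92 30:43,92 32:41,64 34:39,42 36:43,48 38:42,42 40:42,42
1 -40:46,44 -38:40,48 -36:40,48 -34:47,118 -32:43,85 -30:47,107 -28:47,107 -26:49,124 -24:42,101 -22:42,101 -20:49,110 -18:49,110 -16:43,117 -14:39,82 -12:39,82 -10:50,121 -8:77,133 -6:75,117 -4:134,154 -2:134,154 0:182,204 2:124,146 4:124,146 6:78,169 8:78,169 10:49,89 12:48,104 14:48,104 16:51,124 18:45,101 20:45,101 22:46,103 24:46,103 26:42,60 28:40,57 30:40,57 32:45,58 34:43,48 36:45,57 38:45,56 40:45,56
```

View pics/b3.png

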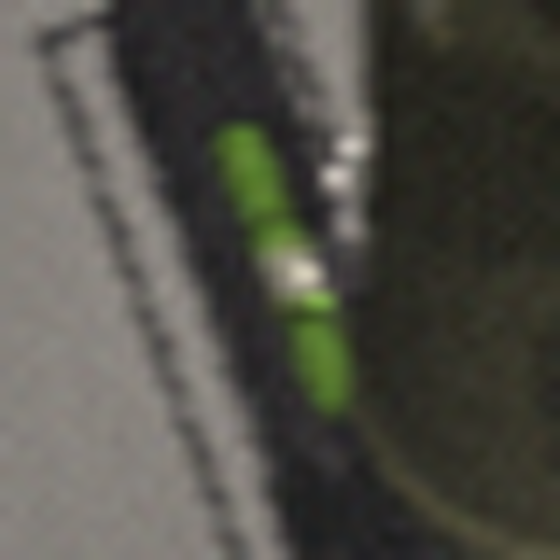

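>>> {"name": "drive_tool", "arguments": {
  "deltas": [
    {"tx": 0, "ty": 0, "tz": 0, "ax": 0, "ay": 0, "az": 0, "fingers": 0.6},
    {"tx": 0, "ty": 0, "tz": 0, "ax": 0, "ay": 0, "az": 0, "fingers": 0.9},
    {"tx": 0, "ty": 0, "tz": 0, "ax": 0, "ay": 0, "az": 0, "fingers": 0.9},
    {"tx": 0, "ty": -0.5, "tz": 0, "ax": 0, "ay": 0, "az": 0, "fingers": 0.9},
    {"tx": 0, "ty": -1, "tz": 0, "ax": 0, "ay": 0, "az": 0, "fingers": 0.9},
    {"tx": 0, "ty": -1, "tz": 0, "ax": 0, "ay": 0, "az": 0, "fingers": 0.5},
    {"tx": 0, "ty": -1, "tz": 0, "ax": 0, "ay": 0, "az": 0, "fingers": 0},
    {"tx": 0, "ty": -1, "tz": 0, "ax": 0, "ay": 0, "az": 0, "fingers": 0},
    {"tx": 0, "ty": -1, "tz": 0, "ax": 0, "ay": 0, "az": 0, "fingers": 0}
  ]
}}

```text
clock: 19.68
ee_pos: [0.599, 0.1653, 0.1542]
ee_rot: [-1.57, 0.0, -1.386]
wrist_force: [-0.4, 0.1, -0.3]
width: 0.042
```

```bash
python3 -c "
from h import *
dl([0.5757,0.0181,0.13],-99.35)
bub('scene',(185,225,262,302),14,'pics/b4.png')
bub('top',(170,265,220,360),5.5,'pics/b4t.png')
"
```

```text
t [ 1.755  0.302 -0.625] a [-2.000e-04  1.109e-01 -1.000e-04] at [0.599  0.1653 0.1542] [-8.997e+01  1.000e-02 -7.939e+01] q [0.2  0.45 1.53 0.   1.16 1.59] F [-0.4   0.1  -0.32] t 19.675
```

View pics/b4.png

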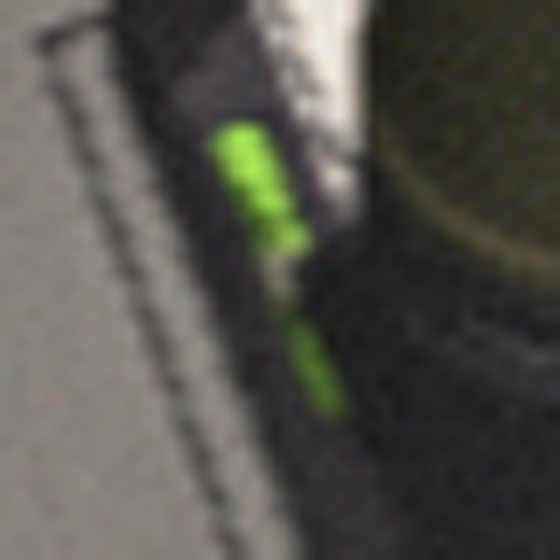

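View pics/b4t.png

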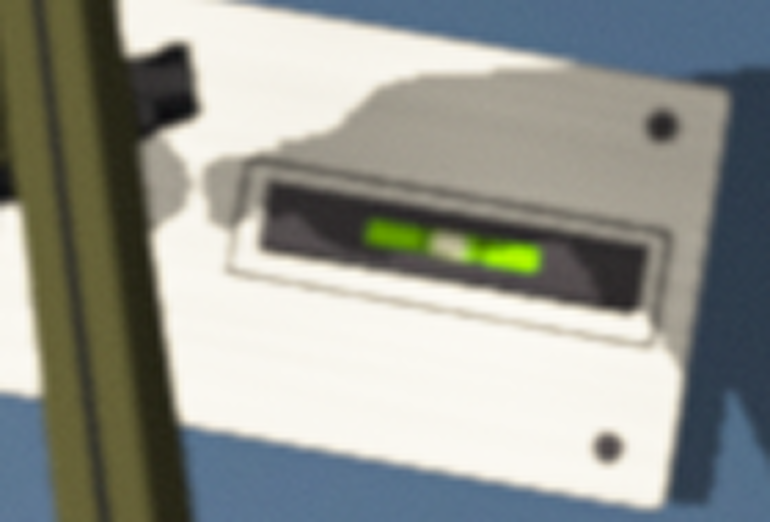

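```bash
python3 -c "
from h import *
s=dict(np.load('last_top.npz'))
cv2.imwrite('pics/b4z.png',cv2.resize(s['pixels'][203:223,280:324],None,fx=18,fy=18,interpolation=cv2.INTER_CUBIC))
t,P,uv=vial(s,0.0725)
print(uv[[0,80,160]])
# slope from depth and profile
for o in (-1,0,1):
  print(o,' '.join('%d:%d,%d'%(1000*tt,*s['pixels'][int(round(v+o)),int(round(u))][:2]) for tt,(u,v) in zip(t[::4],uv[::4])))
"
```

```text
[[320.16784179 216.79084669]
 [301.51995922 213.48359891]
 [282.89739268 210.18083799]]
-1 -40:84,81 -38:79,91 -36:65,117 -34:39,164 -32:6,198 -30:6,198 -28:0,212 -26:0,220 -24:16,143 -22:10,137 -20:12,129 -18:11,128 -16:0,122 -14:3,112 -12:19,81 -10:22,101 -8:38,118 -6:78,131 -4:108,144 -2:122,153 0:78,102 2:86,111 4:87,120 6:73,120 8:47,110 10:21,100 12:21,81 14:22,100 16:14,108 18:16,117 20:8,122 22:5,130 24:0,134 26:16,106 28:21,110 30:21,110 32:26,92 34:39,68 36:43,48 38:43,43 40:44,44
0 -40:83,81 -38:78,88 -36:61,134 -34:28,197 -32:0,235 -30:0,235 -28:0,241 -26:0,243 -24:0,220 -22:0,212 -20:0,198 -18:0,192 -16:0,187 -14:0,167 -12:0,110 -10:9,134 -8:47,153 -6:97,164 -4:136,177 -2:145,179 0:122,153 2:126,158 4:124,160 6:107,155 8:70,140 10:29,121 12:7,113 14:0,132 16:0,141 18:0,146 20:0,150 22:0,151 24:0,152 26:0,140 28:0,139 30:0,139 32:20,117 34:33,81 36:43,54 38:44,43 40:43,42
1 -40:80,80 -38:79,87 -36:61,131 -34:27,202 -32:0,239 -30:0,239 -28:0,244 -26:0,243 -24:0,242 -22:0,242 -20:0,238 -18:0,237 -16:0,232 -14:0,211 -12:0,159 -10:5,173 -8:47,188 -6:106,197 -4:142,196 -2:152,192 0:145,179 2:151,183 4:145,181 6:124,173 8:81,154 10:38,129 12:3,125 14:0,145 16:0,155 18:0,157 20:0,154 22:0,153 24:0,150 26:0,154 28:0,151 30:0,151 32:16,131 34:32,94 36:41,58 38:43,43 40:45,45
```

View pics/b4z.png

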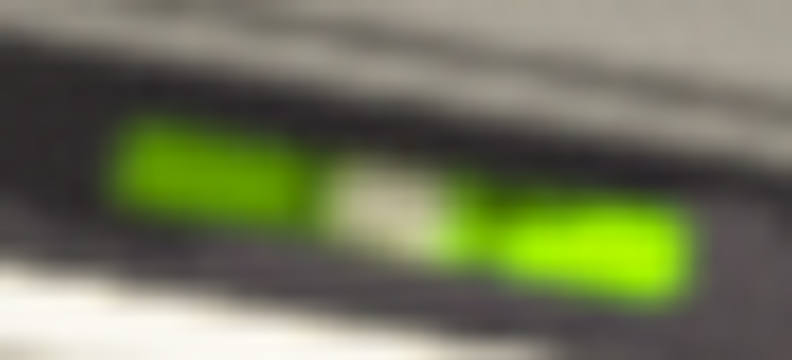

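>>> {"name": "drive_tool", "arguments": {
  "deltas": [
    {"tx": -1, "ty": -0.6, "tz": 0, "ax": 0, "ay": 0, "az": 0, "fingers": 0},
    {"tx": -1, "ty": -0.6, "tz": 0, "ax": 0, "ay": 0, "az": 0, "fingers": 0}
  ]
}}

```text
clock: 20.02
ee_pos: [0.5852, 0.2459, 0.2047]
ee_rot: [-1.566, 0.001, -1.385]
wrist_force: [0.4, -0.3, -0.4]
width: 0.002
```

>>> {"name": "drive_tool", "arguments": {
  "deltas": [
    {"tx": -1, "ty": 0, "tz": -1, "ax": 0, "ay": 0, "az": 0, "fingers": 0},
    {"tx": -1, "ty": 0, "tz": -1, "ax": 0, "ay": 0, "az": 0, "fingers": 0},
    {"tx": -1, "ty": 0, "tz": -1, "ax": 0, "ay": 0, "az": 0, "fingers": 0}
  ]
}}

```text
clock: 20.4
ee_pos: [0.488, 0.3095, 0.2031]
ee_rot: [-1.57, 0.0, -1.381]
wrist_force: [0.2, 0.1, -0.8]
width: -0.002
```

```bash
cat >> h.py <<'E'
def prof(s,zz):
    from scipy.ndimage import map_coordinates
    t,P,uv=vial(s,zz); im=s['pixels'].astype(float)
    best=[]
    n=np.array([np.sin(np.radians(80.65)),-np.cos(np.radians(80.65)),0])
    acc=0
    for o in (-.002,-.001,0,.001,.002):
        q=w2px(s,P+n*o); acc=acc+np.stack([map_coordinates(im[...,c],[q[:,1],q[:,0]],order=1) for c in range(3)],-1)
    acc/=5; t=t*1000
    b,g,r=acc.T
    for k in range(0,161,4): print('%d:%d/%d'%(t[k],b[k],g[k]),end=' ')
    print()
    def edges(x,th,lo,hi):
        i=np.where(x>th)[0]; i=i[(t[i]>lo)&(t[i]<hi)]; return t[i[0]],t[i[-1]]
    e=edges(g,(g.max()+g[0])/2,-40,40); bb=b-np.median(b[(abs(t)>15)&(abs(t)<28)]); w=edges(bb,bb.max()/2,-25,25)
    print('vial',e,np.mean(e),'bubble',w,np.mean(w))
E
python3 -c "
from h import *
bub('scene',(185,225,262,302),14,'pics/b5.png')
bub('top',(203,223,280,324),18,'pics/b5t.png')
prof(dict(np.load('last_top.npz')),0.0725)
prof(dict(np.load('last_scene.npz')),0.0725)
"
```

```text
-40:46/45 -38:46/50 -36:40/68 -34:26/98 -32:11/127 -30:5/141 -28:6/146 -26:6/151 -24:5/163 -22:5/186 -20:5/209 -18:3/225 -16:2/224 -14:4/209 -12:3/203 -10:10/219 -8:65/230 -6:139/237 -4:195/240 -2:218/242 0:223/242 2:220/241 4:208/240 6:173/235 8:111/219 10:46/201 12:5/208 14:5/224 16:5/230 18:6/232 20:5/232 22:3/231 24:3/231 26:3/231 28:5/229 30:14/213 32:38/168 34:64/113 36:77/84 38:81/81 40:82/82 
vial (np.float64(-29.0), np.float64(32.5)) 1.75 bubble (np.float64(-6.5), np.float64(7.5)) 0.5
-40:51/48 -38:50/48 -36:48/52 -34:50/78 -32:53/109 -30:54/116 -28:55/120 -26:55/123 -24:58/135 -22:62/145 -20:72/176 -18:78/194 -16:80/200 -14:74/182 -12:68/164 -10:74/185 -8:94/206 -6:128/219 -4:167/221 -2:198/222 0:206/227 2:208/229 4:198/222 6:155/206 8:114/192 10:77/151 12:72/161 14:79/192 16:82/202 18:83/206 20:80/204 22:82/205 24:84/210 26:83/208 28:81/205 30:79/191 32:77/135 34:76/93 36:77/77 38:78/76 40:79/77 
vial (np.float64(-23.0), np.float64(31.5)) 4.25 bubble (np.float64(-5.0), np.float64(6.0)) 0.5
```

View pics/b5t.png

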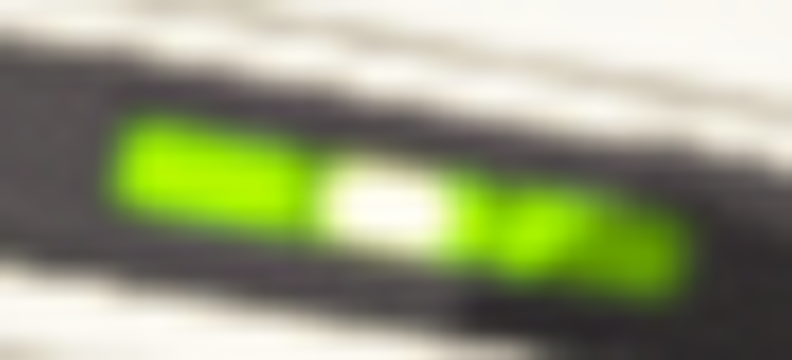

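View pics/b5.png

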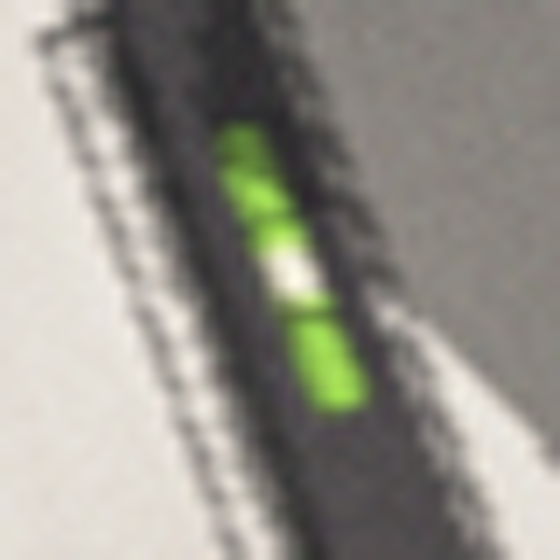

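The bubble sits about 1.3 mm towards the knob. That's inside the 2.5 mm limit, but I want more margin, so I'll turn the knob about 16° anticlockwise.

>>> {"name": "drive_tool", "arguments": {
  "deltas": [
    {"tx": 1, "ty": 0, "tz": 1, "ax": 0, "ay": 0, "az": 0, "fingers": 1},
    {"tx": 1, "ty": 0, "tz": 1, "ax": 0, "ay": 0, "az": 0, "fingers": 1},
    {"tx": 1, "ty": 0, "tz": 1, "ax": 0, "ay": 0, "az": 0, "fingers": 1}
  ]
}}

```text
clock: 20.88
ee_pos: [0.5898, 0.2407, 0.2033]
ee_rot: [-1.565, -0.001, -1.391]
wrist_force: [0.9, -0.2, 0.1]
width: 0.636
```

```bash
python3 -c "
from h import *
dl([0.6003,0.1653,0.15],-79.4)"
```

```text
t [ 0.95   0.667 -0.043] a [-0.0019 -0.0017  0.0003] at [0.5898 0.2407 0.2033] [-8.966e+01 -5.000e-02 -7.971e+01] q [ 0.32  0.42  1.44 -0.    1.27  1.71] F [ 0.9  -0.19  0.06] t 20.875
```

>>> {"name": "drive_tool", "arguments": {
  "deltas": [
    {"tx": 0.7, "ty": 0.3, "tz": -0.04, "ax": -0.002, "ay": -0.002, "az": 0, "fingers": 1},
    {"tx": 0.95, "ty": 0.66, "tz": -0.04, "ax": -0.002, "ay": -0.002, "az": 0, "fingers": 1},
    {"tx": 0.95, "ty": 0.66, "tz": -0.04, "ax": -0.002, "ay": -0.002, "az": 0, "fingers": 1},
    {"tx": 0.95, "ty": 0.66, "tz": -0.04, "ax": -0.002, "ay": -0.002, "az": 0, "fingers": 1},
    {"tx": 0.95, "ty": 0.66, "tz": -0.04, "ax": -0.002, "ay": -0.002, "az": 0, "fingers": 1}
  ]
}}

```text
clock: 21.5
ee_pos: [0.5967, 0.17, 0.1522]
ee_rot: [-1.571, 0.001, -1.378]
wrist_force: [0.4, 0.2, 0.6]
width: 0.999
```

```bash
python3 -c "
from h import *
dl([0.6003,0.1653,0.0755],-79.4)"
```

```text
t [0.067 0.958 0.033] a [ 0.0002  0.0024 -0.0002] at [0.5967 0.17   0.1522] [-9.003e+01  4.000e-02 -7.897e+01] q [0.21 0.45 1.53 0.   1.16 1.59] F [0.41 0.16 0.58] t 21.5
```

>>> {"name": "drive_tool", "arguments": {
  "deltas": [
    {"tx": 0.067, "ty": 0.3, "tz": 0.033, "ax": 0, "ay": 0.002, "az": 0, "fingers": 1},
    {"tx": 0.067, "ty": 0.8, "tz": 0.033, "ax": 0, "ay": 0.002, "az": 0, "fingers": 1},
    {"tx": 0.067, "ty": 0.96, "tz": 0.033, "ax": 0, "ay": 0.002, "az": 0, "fingers": 1},
    {"tx": 0.067, "ty": 0.96, "tz": 0.033, "ax": 0, "ay": 0.002, "az": 0, "fingers": 1},
    {"tx": 0.067, "ty": 0.96, "tz": 0.033, "ax": 0, "ay": 0.002, "az": 0, "fingers": 1}
  ]
}}

```text
clock: 22.12
ee_pos: [0.6005, 0.1646, 0.0755]
ee_rot: [-1.571, 0.0, -1.385]
wrist_force: [0.4, -1.1, -0.4]
width: 1.002
```

```bash
python3 -c "
from h import *
dl([0.6003,0.1653,0.0765],-79.4)"
```

```text
t [-0.009 -0.012 -0.001] a [ 0.0001  0.0002 -0.0001] at [0.6005 0.1646 0.0755] [-9.002e+01  2.000e-02 -7.936e+01] q [0.2  0.54 1.61 0.   1.   1.58] F [ 0.38 -1.08 -0.39] t 22.125
```

Close, turn back 16°, release.

>>> {"name": "drive_tool", "arguments": {
  "squeeze": 40,
  "deltas": [
    {"tx": 0, "ty": 0, "tz": 0, "ax": 0, "ay": 0, "az": 0, "fingers": 0.6},
    {"tx": 0, "ty": 0, "tz": 0, "ax": 0, "ay": 0, "az": 0, "fingers": 0.4},
    {"tx": 0, "ty": 0, "tz": 0, "ax": 0, "ay": 0, "az": 0, "fingers": 0.2},
    {"tx": 0, "ty": 0, "tz": 0, "ax": 0, "ay": 0, "az": 0, "fingers": 0.2},
    {"tx": 0, "ty": 0, "tz": 0, "ax": 0, "ay": 0, "az": 0, "fingers": 0.2},
    {"tx": 0, "ty": 0, "tz": 0, "ax": 0, "ay": -0.04, "az": 0, "fingers": 0.2},
    {"tx": 0, "ty": 0, "tz": 0, "ax": 0, "ay": -0.08, "az": 0, "fingers": 0.2},
    {"tx": 0, "ty": 0, "tz": 0, "ax": 0, "ay": -0.09, "az": 0, "fingers": 0.2},
    {"tx": 0, "ty": 0, "tz": 0, "ax": 0, "ay": -0.09, "az": 0, "fingers": 0.2},
    {"tx": 0, "ty": 0, "tz": 0, "ax": 0, "ay": -0.09, "az": 0, "fingers": 0.2}
  ]
}}

```text
clock: 23.38
ee_pos: [0.5996, 0.1649, 0.0751]
ee_rot: [-1.572, 0.002, -1.103]
wrist_force: [-1.4, 3.0, 6.0]
width: 0.441
```

>>> {"name": "drive_tool", "arguments": {
  "deltas": [
    {"tx": 0, "ty": 0, "tz": 0, "ax": 0, "ay": 0, "az": 0, "fingers": 0.6},
    {"tx": 0, "ty": 0, "tz": 0, "ax": 0, "ay": 0, "az": 0, "fingers": 0.9},
    {"tx": 0, "ty": 0, "tz": 0, "ax": 0, "ay": 0, "az": 0, "fingers": 0.9},
    {"tx": 0, "ty": -0.5, "tz": 0, "ax": 0, "ay": 0, "az": 0, "fingers": 0.9},
    {"tx": 0, "ty": -1, "tz": 0, "ax": 0, "ay": 0, "az": 0, "fingers": 0.9},
    {"tx": 0, "ty": -1, "tz": 0, "ax": 0, "ay": 0, "az": 0, "fingers": 0.5},
    {"tx": 0, "ty": -1, "tz": 0, "ax": 0, "ay": 0, "az": 0, "fingers": 0}
  ]
}}

```text
clock: 24.25
ee_pos: [0.599, 0.1638, 0.1535]
ee_rot: [-1.575, 0.001, -1.103]
wrist_force: [-1.2, 0.1, 0.3]
width: 0.485
```

>>> {"name": "drive_tool", "arguments": {
  "deltas": [
    {"tx": -1, "ty": -0.5, "tz": 0, "ax": 0, "ay": 0, "az": 0, "fingers": 0},
    {"tx": -1, "ty": -0.5, "tz": -0.6, "ax": 0, "ay": 0, "az": 0, "fingers": 0},
    {"tx": -1, "ty": -0.5, "tz": -1, "ax": 0, "ay": 0, "az": 0, "fingers": 0},
    {"tx": -1, "ty": -0.5, "tz": -1, "ax": 0, "ay": 0, "az": 0, "fingers": 0},
    {"tx": -1, "ty": -0.5, "tz": -1, "ax": 0, "ay": 0, "az": 0, "fingers": 0}
  ]
}}

```text
clock: 24.88
ee_pos: [0.4925, 0.1994, 0.1935]
ee_rot: [-1.574, 0.001, -1.103]
wrist_force: [0.2, -1.0, 1.1]
width: -0.003
```

```bash
python3 -c "
from h import *
bub('scene',(185,225,262,302),14,'pics/b6.png')
bub('top',(203,223,280,324),18,'pics/b6t.png')
prof(dict(np.load('last_top.npz')),0.0725)
prof(dict(np.load('last_scene.npz')),0.0725)
dl([0.5757,0.0181,0.13],-99.35)
"
```

```text
-40:81/79 -38:80/87 -36:68/119 -34:44/170 -32:17/211 -30:5/228 -28:3/230 -26:2/230 -24:2/230 -22:3/230 -20:4/230 -18:5/230 -16:3/224 -14:3/207 -12:8/196 -10:50/213 -8:116/229 -6:177/237 -4:210/240 -2:219/241 0:220/240 2:214/239 4:192/237 6:138/231 8:65/214 10:16/196 12:3/204 14:4/221 16:6/227 18:5/229 20:4/229 22:2/228 24:2/228 26:3/228 28:4/226 30:12/208 32:35/163 34:61/109 36:75/81 38:78/77 40:79/79 
vial (np.float64(-34.0), np.float64(32.0)) -1.0 bubble (np.float64(-8.0), np.float64(6.5)) -0.75
-40:74/72 -38:71/70 -36:64/74 -34:69/127 -32:77/188 -30:81/202 -28:82/205 -26:80/205 -24:81/205 -22:82/206 -20:82/204 -18:81/201 -16:80/200 -14:72/175 -12:62/147 -10:80/181 -8:121/211 -6:184/226 -4:203/226 -2:207/224 0:209/227 2:210/229 4:201/224 6:149/214 8:100/198 10:72/165 12:72/170 14:81/194 16:84/203 18:85/208 20:83/206 22:83/206 24:84/209 26:83/207 28:84/206 30:84/195 32:77/135 34:76/93 36:79/78 38:79/76 40:78/76 
vial (np.float64(-33.0), np.float64(31.5)) -0.75 bubble (np.float64(-7.0), np.float64(6.0)) -0.5
t [ 2.49   0.794 -0.099] a [ 0.0011  0.2008 -0.    ] at [0.4932 0.1995 0.1937] [-9.018e+01  7.000e-02 -6.321e+01] q [0.3  0.3  1.67 0.   1.18 1.41] F [-0.18 -0.38  0.39] t 24.975
```

View pics/b6t.png

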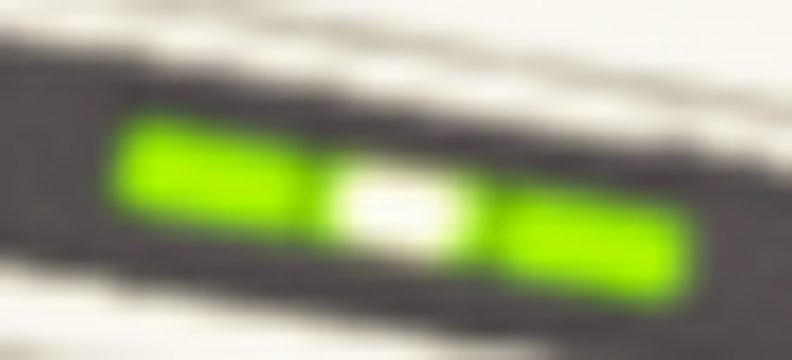

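View pics/b6.png

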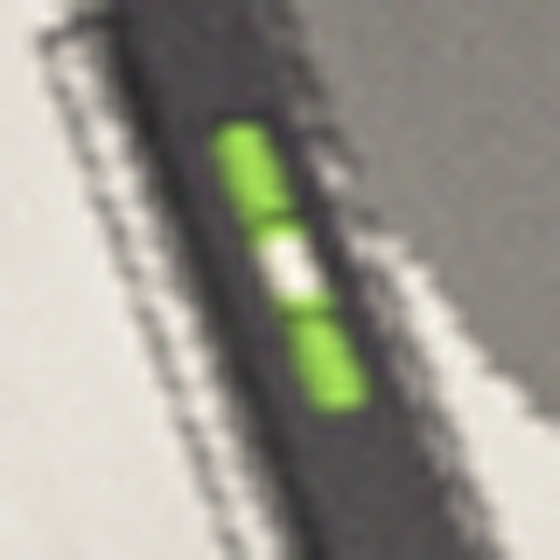

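>>> {"name": "drive_tool", "arguments": {
  "deltas": [
    {"tx": 0.7, "ty": 0, "tz": 0, "ax": 0.001, "ay": 0.2, "az": 0, "fingers": 0},
    {"tx": 1, "ty": 0, "tz": 0, "ax": 0.001, "ay": 0.2, "az": 0, "fingers": 0},
    {"tx": 1, "ty": 0, "tz": 0, "ax": 0.001, "ay": 0.2, "az": 0, "fingers": 0},
    {"tx": 1, "ty": 0, "tz": 0, "ax": 0.001, "ay": 0.2, "az": 0, "fingers": 0},
    {"tx": 1, "ty": 0, "tz": 0, "ax": 0.001, "ay": 0.2, "az": 0, "fingers": 0}
  ]
}}

```text
clock: 25.6
ee_pos: [0.5292, 0.1278, 0.1937]
ee_rot: [-1.571, 0.0, -1.731]
wrist_force: [-0.5, -0.5, 0.4]
width: 0.002
```

```bash
python3 -c "
from h import *
dl([0.5757,0.0176,0.11],-99.35)"
```

```text
t [1.268 1.046 0.794] a [ 0.0001  0.0009 -0.    ] at [0.5292 0.1278 0.1937] [-90.02   0.   -99.18] q [0.16 0.31 1.65 0.   1.18 1.89] F [-0.48 -0.45  0.4 ] t 25.6
```

>>> {"name": "drive_tool", "arguments": {
  "deltas": [
    {"tx": 0.6, "ty": 0, "tz": 0.4, "ax": 0, "ay": 0.001, "az": 0, "fingers": 0},
    {"tx": 1, "ty": 0.4, "tz": 0.79, "ax": 0, "ay": 0.001, "az": 0, "fingers": 0},
    {"tx": 1, "ty": 0.6, "tz": 0.79, "ax": 0, "ay": 0.001, "az": 0, "fingers": 0},
    {"tx": 1, "ty": 0.6, "tz": 0.79, "ax": 0, "ay": 0.001, "az": 0, "fingers": 0}
  ]
}}

```text
clock: 26.1
ee_pos: [0.5764, 0.0391, 0.1443]
ee_rot: [-1.576, -0.0, -1.734]
wrist_force: [-0.4, -0.2, 1.2]
width: -0.0
```

```bash
python3 -c "
from h import *
dl([0.5757,0.0176,0.11],-99.35)"
```

```text
t [0.267 0.428 0.038] a [ 0.0016 -0.0001  0.    ] at [0.5764 0.0391 0.1443] [-9.029e+01 -1.000e-02 -9.937e+01] q [-0.01  0.41  1.64  0.    1.1   1.73] F [-0.42 -0.2   1.2 ] t 26.1
```

>>> {"name": "drive_tool", "arguments": {
  "deltas": [
    {"tx": 0.267, "ty": 0, "tz": 0.035, "ax": 0.001, "ay": 0, "az": 0, "fingers": 0},
    {"tx": 0.267, "ty": 0.3, "tz": 0.035, "ax": 0.001, "ay": 0, "az": 0, "fingers": 0},
    {"tx": 0.267, "ty": 0.5, "tz": 0.035, "ax": 0.001, "ay": 0, "az": 0, "fingers": 0},
    {"tx": 0.267, "ty": 0.55, "tz": 0.035, "ax": 0.001, "ay": 0, "az": 0, "fingers": 0},
    {"tx": 0.267, "ty": 0.55, "tz": 0.035, "ax": 0.001, "ay": 0, "az": 0, "fingers": 0},
    {"tx": 0.267, "ty": 0.55, "tz": 0.035, "ax": 0.001, "ay": 0, "az": 0, "fingers": 0}
  ]
}}

```text
clock: 26.85
ee_pos: [0.5778, 0.0175, 0.1029]
ee_rot: [-1.566, 0.0, -1.734]
wrist_force: [-0.0, 0.3, 0.6]
width: -0.005
```

```bash
python3 -c "
from h import *
dl([0.5757,0.0176,0.091],-99.35)
bub('scene',(170,235,250,320),9,'pics/p1.png')"
```

```text
t [ 0.003  0.149 -0.026] a [-0.0014  0.     -0.0001] at [0.5778 0.0175 0.1029] [-8.975e+01  1.000e-02 -9.935e+01] q [-0.04  0.45  1.69 -0.    1.    1.69] F [-0.03  0.28  0.56] t 26.85
```

View pics/p1.png

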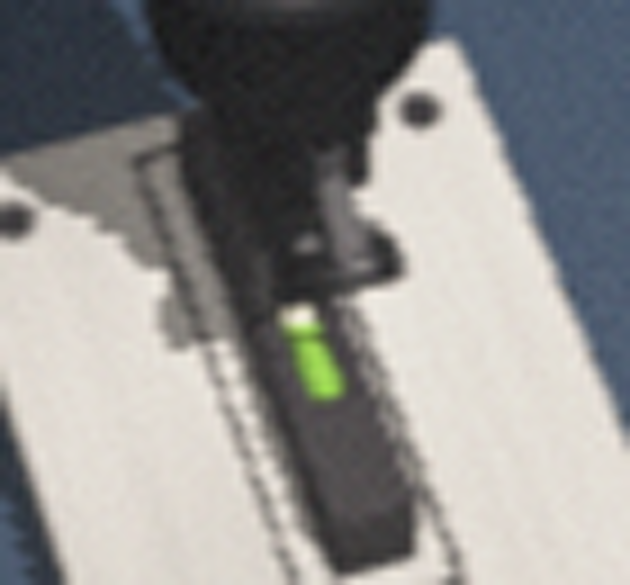

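>>> {"name": "drive_tool", "arguments": {
  "deltas": [
    {"tx": 0, "ty": 0.05, "tz": -0.026, "ax": -0.001, "ay": 0, "az": 0, "fingers": 0},
    {"tx": 0, "ty": 0.1, "tz": -0.026, "ax": -0.001, "ay": 0, "az": 0, "fingers": 0},
    {"tx": 0, "ty": 0.125, "tz": -0.026, "ax": -0.001, "ay": 0, "az": 0, "fingers": 0},
    {"tx": 0, "ty": 0.125, "tz": -0.026, "ax": -0.001, "ay": 0, "az": 0, "fingers": 0}
  ]
}}

```text
clock: 27.4
ee_pos: [0.5749, 0.0177, 0.0919]
ee_rot: [-1.572, 0.0, -1.734]
wrist_force: [-0.1, -0.2, -0.9]
width: -0.0
```

>>> {"name": "drive_tool", "arguments": {
  "deltas": [
    {"tx": 0, "ty": 0.01, "tz": 0.008, "ax": 0, "ay": 0, "az": 0, "fingers": 0},
    {"tx": 0, "ty": 0.02, "tz": 0.008, "ax": 0, "ay": 0, "az": 0, "fingers": 0},
    {"tx": 0, "ty": 0.02, "tz": 0.008, "ax": 0, "ay": 0, "az": 0, "fingers": 0}
  ]
}}

```text
clock: 27.78
ee_pos: [0.5761, 0.0176, 0.0911]
ee_rot: [-1.57, 0.0, -1.734]
wrist_force: [-0.4, 0.5, 3.3]
width: 0.003
```

>>> {"name": "drive_tool", "arguments": {
  "deltas": [
    {"tx": 0, "ty": 0.006, "tz": 0, "ax": 0, "ay": 0, "az": 0, "fingers": 0},
    {"tx": 0, "ty": 0.012, "tz": 0, "ax": 0, "ay": 0, "az": 0, "fingers": 0},
    {"tx": 0, "ty": 0.012, "tz": 0, "ax": 0, "ay": 0, "az": 0, "fingers": 0}
  ]
}}

```text
clock: 28.15
ee_pos: [0.5761, 0.0176, 0.0909]
ee_rot: [-1.57, 0.0, -1.734]
wrist_force: [-1.7, -0.5, 9.1]
width: 0.001
```

>>> {"name": "drive_tool", "arguments": {
  "deltas": [
    {"tx": 0, "ty": 0.003, "tz": 0, "ax": 0, "ay": 0, "az": 0, "fingers": 0},
    {"tx": 0, "ty": 0.003, "tz": 0, "ax": 0, "ay": 0, "az": 0, "fingers": 0},
    {"tx": 0, "ty": 0.003, "tz": 0, "ax": 0, "ay": 0, "az": 0, "fingers": 0},
    {"tx": 0, "ty": 0.003, "tz": 0, "ax": 0, "ay": 0, "az": 0, "fingers": 0},
    {"tx": 0, "ty": 0.003, "tz": 0, "ax": 0, "ay": 0, "az": 0, "fingers": 0},
    {"tx": 0, "ty": 0.003, "tz": 0, "ax": 0, "ay": 0, "az": 0, "fingers": 0},
    {"tx": 0, "ty": 0.003, "tz": 0, "ax": 0, "ay": 0, "az": 0, "fingers": 0},
    {"tx": 0, "ty": 0.003, "tz": 0, "ax": 0, "ay": 0, "az": 0, "fingers": 0},
    {"tx": 0, "ty": 0.003, "tz": 0, "ax": 0, "ay": 0, "az": 0, "fingers": 0},
    {"tx": 0, "ty": 0.003, "tz": 0, "ax": 0, "ay": 0, "az": 0, "fingers": 0},
    {"tx": 0, "ty": 0.003, "tz": 0, "ax": 0, "ay": 0, "az": 0, "fingers": 0},
    {"tx": 0, "ty": 0.003, "tz": 0, "ax": 0, "ay": 0, "az": 0, "fingers": 0}
  ]
}}

```text
clock: 29.65
ee_pos: [0.5761, 0.0176, 0.0909]
ee_rot: [-1.569, 0.0, -1.734]
wrist_force: [-1.9, -0.5, 11.6]
width: 0.0
```

```bash
python3 -c "
from h import *
bub('scene',(180,230,255,315),12,'pics/p2.png')
bub('top',(150,290,200,380),4,'pics/p2t.png')
for i in range(3): print(manip.state()['wrist_force'].round(2))
s=dict(np.load('last_scene.npz'));prof(s,0.0725)"
```

```text
[-3.08 -0.16 11.03]
[-3.08 -0.16 11.03]
[-3.08 -0.16 11.03]
-40:42/42 -38:41/41 -36:40/38 -34:42/40 -32:42/41 -30:41/42 -28:41/41 -26:42/42 -24:42/42 -22:41/41 -20:40/40 -18:40/40 -16:42/42 -14:44/45 -12:44/44 -10:44/43 -8:42/41 -6:44/42 -4:45/43 -2:43/41 0:41/39 2:43/42 4:44/48 6:48/79 8:56/121 10:60/136 12:70/162 14:82/193 16:83/201 18:82/203 20:81/202 22:83/204 24:84/208 26:83/206 28:82/203 30:81/190 32:78/135 34:76/94 36:76/77 38:77/76 40:77/76 
vial (np.float64(8.5), np.float64(32.0)) 20.25 bubble (np.float64(12.5), np.float64(24.5)) 18.5
```

View pics/p2.png

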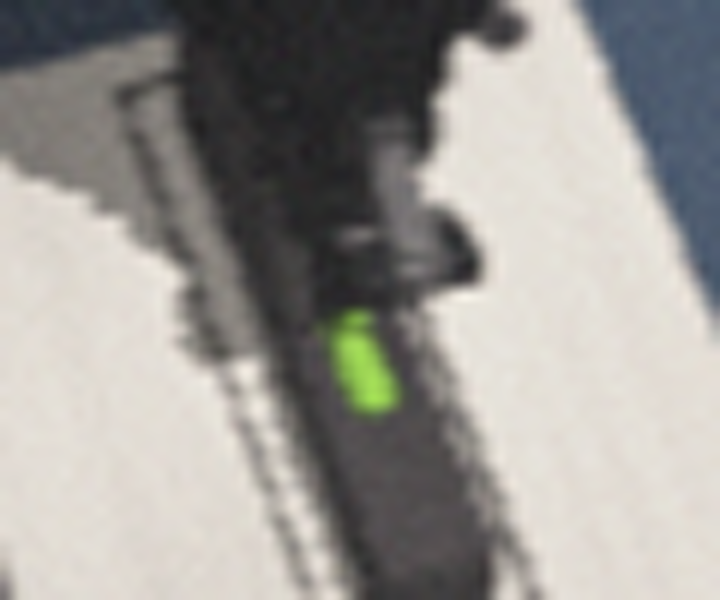

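View pics/p2t.png

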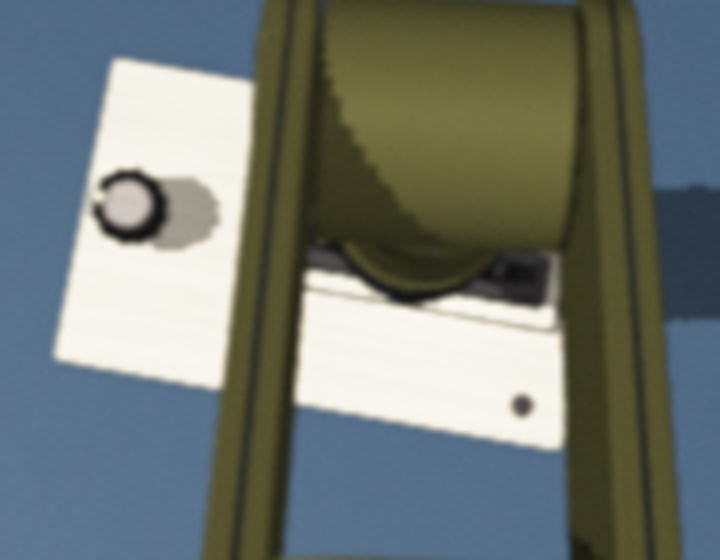

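Pressing is at 11 N, but the fingers hide the bubble. I'll lift and press 25 mm nearer the fixed feet, still on the rails, so the bubble can be seen under load.

>>> {"name": "drive_tool", "arguments": {
  "deltas": [
    {"tx": 0, "ty": -0.08, "tz": 0, "ax": 0, "ay": 0, "az": 0, "fingers": 0},
    {"tx": 0, "ty": -0.1, "tz": 0, "ax": 0, "ay": 0, "az": 0, "fingers": 0},
    {"tx": 0.31, "ty": -0.1, "tz": 0, "ax": 0, "ay": 0, "az": 0, "fingers": 0},
    {"tx": 0.31, "ty": -0.06, "tz": 0, "ax": 0, "ay": 0, "az": 0, "fingers": 0},
    {"tx": 0.31, "ty": -0.03, "tz": 0, "ax": 0, "ay": 0, "az": 0, "fingers": 0},
    {"tx": 0.31, "ty": -0.03, "tz": 0, "ax": 0, "ay": 0, "az": 0, "fingers": 0}
  ]
}}

```text
clock: 30.5
ee_pos: [0.5716, -0.0063, 0.0914]
ee_rot: [-1.572, 0.0, -1.734]
wrist_force: [-0.6, -0.0, 0.4]
width: -0.003
```

```bash
python3 -c "
from h import *
dl([0.5716,-0.007,0.0908],-99.35)
bub('scene',(180,230,255,315),12,'pics/p3.png')
s=dict(np.load('last_scene.npz'));prof(s,0.0725)"
```

```text
t [0.009 0.007 0.001] a [ 0.0003 -0.     -0.0001] at [ 0.5716 -0.0063  0.0914] [-9.005e+01  2.000e-02 -9.935e+01] q [-0.09  0.46  1.71  0.    0.97  1.65] F [-0.64 -0.01  0.39] t 30.5
-40:43/44 -38:44/44 -36:44/42 -34:43/42 -32:42/42 -30:40/40 -28:40/40 -26:40/41 -24:41/40 -22:41/39 -20:43/59 -18:52/102 -16:66/164 -14:68/165 -12:65/147 -10:81/178 -8:120/207 -6:183/223 -4:200/223 -2:202/221 0:206/226 2:205/226 4:196/221 6:147/212 8:100/194 10:68/148 12:68/157 14:79/189 16:82/198 18:83/204 20:84/204 22:83/204 24:85/207 26:83/204 28:81/200 30:80/188 32:76/133 34:76/93 36:77/77 38:78/76 40:79/78 
vial (np.float64(-16.5), np.float64(31.5)) 7.5 bubble (np.float64(-7.0), np.float64(6.0)) -0.5
```

View pics/p3.png

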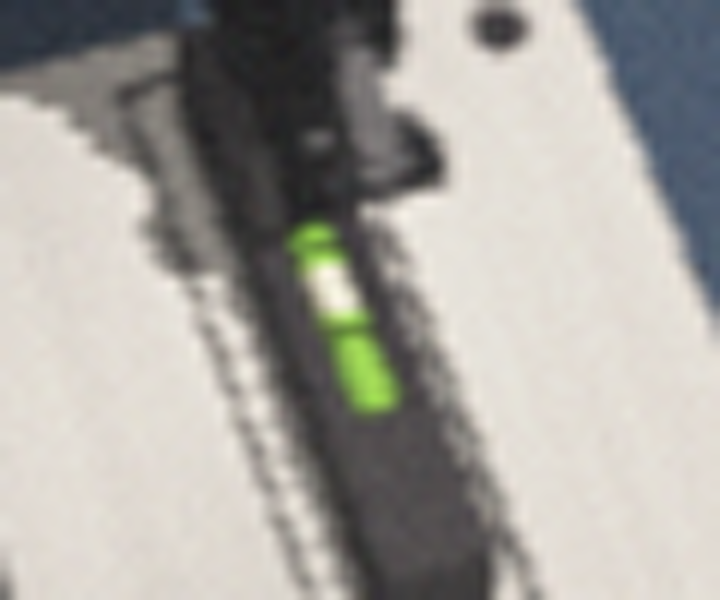

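The unloaded bubble is now fully visible and centred between both lines. Next I'll press.

>>> {"name": "drive_tool", "arguments": {
  "deltas": [
    {"tx": 0, "ty": 0.01, "tz": 0, "ax": 0, "ay": 0, "az": 0, "fingers": 0},
    {"tx": 0, "ty": 0.02, "tz": 0, "ax": 0, "ay": 0, "az": 0, "fingers": 0},
    {"tx": 0, "ty": 0.025, "tz": 0, "ax": 0, "ay": 0, "az": 0, "fingers": 0},
    {"tx": 0, "ty": 0.025, "tz": 0, "ax": 0, "ay": 0, "az": 0, "fingers": 0}
  ]
}}

```text
clock: 31.05
ee_pos: [0.5719, -0.0064, 0.091]
ee_rot: [-1.57, 0.001, -1.734]
wrist_force: [-1.6, -0.0, 8.2]
width: -0.001
```

>>> {"name": "drive_tool", "arguments": {
  "deltas": [
    {"tx": 0, "ty": 0.004, "tz": 0, "ax": 0, "ay": 0, "az": 0, "fingers": 0},
    {"tx": 0, "ty": 0.004, "tz": 0, "ax": 0, "ay": 0, "az": 0, "fingers": 0},
    {"tx": 0, "ty": 0.004, "tz": 0, "ax": 0, "ay": 0, "az": 0, "fingers": 0},
    {"tx": 0, "ty": 0.004, "tz": 0, "ax": 0, "ay": 0, "az": 0, "fingers": 0},
    {"tx": 0, "ty": 0.004, "tz": 0, "ax": 0, "ay": 0, "az": 0, "fingers": 0},
    {"tx": 0, "ty": 0.004, "tz": 0, "ax": 0, "ay": 0, "az": 0, "fingers": 0},
    {"tx": 0, "ty": 0.004, "tz": 0, "ax": 0, "ay": 0, "az": 0, "fingers": 0},
    {"tx": 0, "ty": 0.004, "tz": 0, "ax": 0, "ay": 0, "az": 0, "fingers": 0},
    {"tx": 0, "ty": 0.004, "tz": 0, "ax": 0, "ay": 0, "az": 0, "fingers": 0},
    {"tx": 0, "ty": 0.004, "tz": 0, "ax": 0, "ay": 0, "az": 0, "fingers": 0},
    {"tx": 0, "ty": 0.004, "tz": 0, "ax": 0, "ay": 0, "az": 0, "fingers": 0},
    {"tx": 0, "ty": 0.004, "tz": 0, "ax": 0, "ay": 0, "az": 0, "fingers": 0},
    {"tx": 0, "ty": 0.004, "tz": 0, "ax": 0, "ay": 0, "az": 0, "fingers": 0},
    {"tx": 0, "ty": 0.004, "tz": 0, "ax": 0, "ay": 0, "az": 0, "fingers": 0},
    {"tx": 0, "ty": 0.004, "tz": 0, "ax": 0, "ay": 0, "az": 0, "fingers": 0},
    {"tx": 0, "ty": 0.004, "tz": 0, "ax": 0, "ay": 0, "az": 0, "fingers": 0}
  ]
}}

```text
clock: 33.05
ee_pos: [0.5719, -0.0064, 0.0909]
ee_rot: [-1.57, 0.001, -1.734]
wrist_force: [-2.0, 0.9, 9.3]
width: 0.005
```

```bash
python3 -c "
from h import *
bub('scene',(180,230,255,315),12,'pics/p4.png')
print(manip.state()['wrist_force'].round(2), manip.state()['clock'])
s=dict(np.load('last_scene.npz'));prof(s,0.0725)
cv2.imwrite('pics/p4f.png',s['pixels'])"
```

```text
[-1.91 -0.14  9.11] 33.1
-40:40/41 -38:43/44 -36:47/47 -34:43/42 -32:41/41 -30:42/42 -28:42/41 -26:39/39 -24:38/39 -22:40/41 -20:44/58 -18:53/100 -16:67/164 -14:68/166 -12:64/148 -10:81/180 -8:120/209 -6:180/223 -4:198/222 -2:202/220 0:204/224 2:205/226 4:196/221 6:146/211 8:100/196 10:72/161 12:71/166 14:80/190 16:79/196 18:81/201 20:85/205 22:85/205 24:84/207 26:84/205 28:83/203 30:82/191 32:76/133 34:76/93 36:78/79 38:78/77 40:79/78 
vial (np.float64(-16.5), np.float64(31.5)) 7.5 bubble (np.float64(-7.0), np.float64(6.0)) -0.5
```

View pics/p4.png

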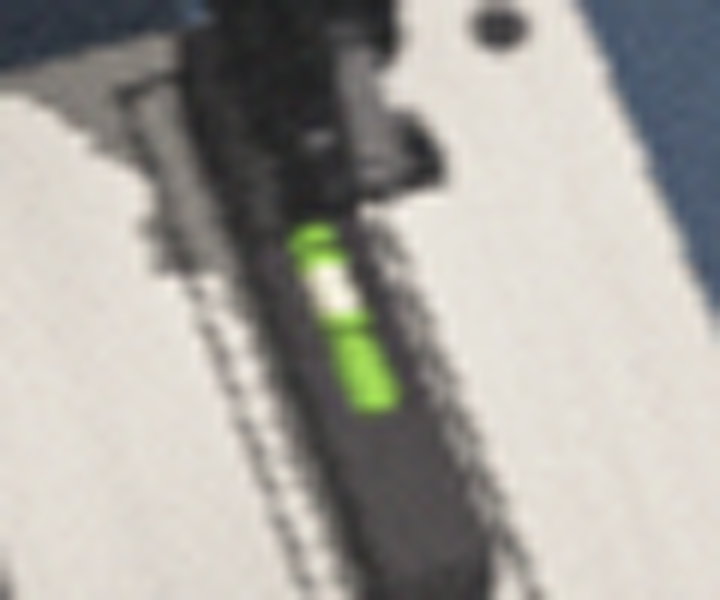

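View pics/p4f.png

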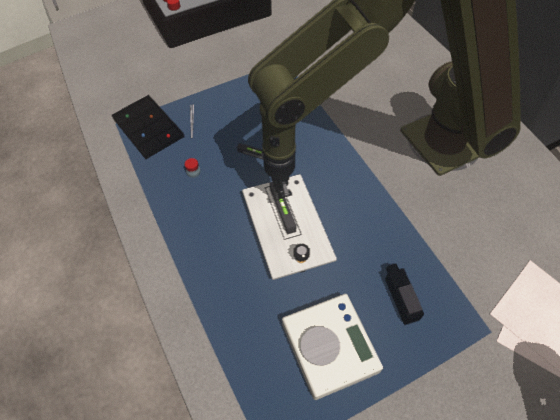

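The bubble stays centred under load: in the crop the lines are at (318,240) and (348,325), and the bubble is at (333,288). The bystanders haven't moved. I'll add a touch more force and hand in.

>>> {"name": "drive_tool", "arguments": {
  "deltas": [
    {"tx": 0, "ty": 0.003, "tz": 0, "ax": 0, "ay": 0, "az": 0, "fingers": 0},
    {"tx": 0, "ty": 0.003, "tz": 0, "ax": 0, "ay": 0, "az": 0, "fingers": 0},
    {"tx": 0, "ty": 0.003, "tz": 0, "ax": 0, "ay": 0, "az": 0, "fingers": 0},
    {"tx": 0, "ty": 0.003, "tz": 0, "ax": 0, "ay": 0, "az": 0, "fingers": 0},
    {"tx": 0, "ty": 0.003, "tz": 0, "ax": 0, "ay": 0, "az": 0, "fingers": 0},
    {"tx": 0, "ty": 0.003, "tz": 0, "ax": 0, "ay": 0, "az": 0, "fingers": 0}
  ]
}}

```text
clock: 33.85
ee_pos: [0.5719, -0.0064, 0.0909]
ee_rot: [-1.57, 0.001, -1.734]
wrist_force: [-2.7, 1.3, 9.5]
width: -0.0
```

```bash
python3 -c "
from h import *
f=[]
for i in range(4):
  s=snapshot('scene'); f.append(manip.state()['wrist_force'][2])
print(np.round(f,2)); prof(s,0.0725)
if 8.5<np.mean(f)<14: print(manip.hand_in())"
```

```text
[10.89 10.91 11.37 11.35]
-40:41/41 -38:43/42 -36:44/43 -34:43/43 -32:42/42 -30:41/41 -28:41/40 -26:40/40 -24:40/39 -22:39/39 -20:44/57 -18:54/99 -16:70/166 -14:68/165 -12:63/147 -10:83/181 -8:121/209 -6:179/222 -4:198/223 -2:203/221 0:205/225 2:205/226 4:196/221 6:145/210 8:98/194 10:72/161 12:71/167 14:78/189 16:82/198 18:84/203 20:82/202 22:83/204 24:84/207 26:83/205 28:82/202 30:81/190 32:78/136 34:76/94 36:76/75 38:78/77 40:79/79 
vial (np.float64(-16.5), np.float64(32.0)) 7.75 bubble (np.float64(-7.0), np.float64(6.0)) -0.5
the job is handed in; nothing more can be done
None
```

The plate is level and the job is handed in at about 34 s. The arm is still pressing the spirit level down, and the bubble is between the lines.

- **Placing:** I set the 150 mm level flat inside the outline, pressed it home at about 13 N and let go.
- **Levelling:** I turned the knob about 150° clockwise. That left the bubble about 1.3 mm towards the knob, so I regripped and turned it back 16°.
- **Final press:** My first press at the middle of the level hid the bubble behind the fingers. I lifted and pressed again on the rails, 25 mm nearer the fixed feet.

**Last checks:** the press read about 11 N. Under load, the scene camera put the bubble within about 0.5 mm of the middle between the lines. The top camera agreed before the press, but the arm blocks its view now. The balance, refractometer and jar look unmoved in the full picture.

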